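# Put the glass prisms back in their sloped rack

## Robot

A 6-joint arm with a two-finger parallel gripper is mounted at the origin on a cart in front of the work surface, level with it; the furniture and walls round the work are solid. World frame = base frame: x ahead of the robot, y to its left, z up, the work surface at z = 0. Lengths are in mm, angles in rad, forces in N, time in s.
With the tool pointing down it reaches from about 300 to 825 mm from the base axis. Payload 5.4 kg.
Tool frame: the origin (TCP) lies on the mounting face of the last link; the fingertips stand 190 mm ahead of it and the grasp point (between the pads) lies 171 mm ahead of it; z points along the fingers, y is the direction in which the jaws open and shut (so a half turn about z gives the same grasp; the last joint's range is limited). The gripper opens to 92 mm and grips with 3 to 60 N. Pads are 20 mm wide; open, the fingers measure 128 mm over their backs; the gripper's body (75 mm by 189 mm) begins 69 mm behind the grasp point.
Start: joints at [-1.365, 0.158, 1.597, -0, 1.386, -0.21], TCP at [232.231, -526.001, 404.701] pointing down, gripper open.
Joint ranges: [-2.91, 2.91], [-0.94, 2.29], [0.18, 2.7], [-1.29, 4.43], [0.17, 2.64], [-3, 3]. Speed limits (rad/s): [2.57, 2.57, 3.14, 3.14, 3.14, 3.14].

## Interface

Orientations are given as a rotation vector (axis times angle).
In Python, from station import robot gives the robot as it stands. The module is installed in compiled form; this text tells all that it offers.
- The arm moves only by the shell command python3 -m creep 'ROWS' [FORCE]. ROWS is JSON, a list of rows, each a list of 7 numbers: the shift along the world's x, y, z in cm, then the turn, a rotation vector about the world's x, y, z in degrees, then the gripper command: -1 is fully open, 1 is shut, values between are in proportion. A call has 1 to 5 rows; each row is the pose to reach, as a shift and turn from the pose commanded when the call began; what a row does not reach only later rows make up. A row lasts 1/8 s, in which the tool goes at most 62.5 mm and 10.7 degrees, less where a joint would pass 70% of its speed; a pose out of reach is approached as far as the arm can. A call with a gripper value outside its range is refused whole. The fingers move at their own pace and stop on an object; FORCE is the grip in N (left out, the last holds). Time passes only in rows, so rows that repeat a pose let the fingers close. It gives the time, the measured TCP pose, the force and the opening at its end, in the units of the state.
- robot.get_obs(): the state, without advancing time (a new reading comes with each control period).
- robot.snapshot(name): name is "side" or "top" or "wrist"; returns a dict with "image" (400x640x3 uint8, blue, green, red), "vertical_fov" (degrees; the focal length in pixels is half the picture's height over the tangent of half this angle, whatever the lens; pixels are square), "cx", "cy" (the principal point, pixels), "cam_to_world" (4x4, takes a point from camera to world coordinates); the wrist camera has in their place "T_tool_cam" (4x4, takes a point from camera to tool coordinates, whose origin is the TCP and whose axes are the flange's). Camera axes: x right, y down, z forward; pixel columns grow to the right and rows downward; lengths in mm; the calibration is good to about 2 mm. A picture is of the moment at which its call begins: read the wrist's pose just before it. There is no depth.
- robot.job_done(): hands the job in, once; it reports no verdict.
The state is a dict: "clock": time; "joint_pos": joint angles; "joint_vel": joint speeds; "joint_torque": joint torques, N m; "tool_pos": TCP position; "tcp_rot": TCP orientation; "wrist_force": force on the tool from outside, world axes, zero at the start; "torque": the same for the moment, N m; "opening": finger opening in mm.
Only numpy, scipy, OpenCV 4.12 (cv2) and the standard library are available. Lean on these libraries where they do the work, as an engineer would, in place of code of your own. Each camera call takes 0.05 s, during which the arm holds its last target.

## Task

Put the two loose glass prisms back in the sloped rack beside the two already there, standing on the felt and turned alternately thick end to thin end like them, then slide the wooden follower along until it closes the row up and nothing can shift. The optical glass chips easily: grip the prisms with less than 15 N, set them down softly and do not squeeze or knock the row, and leave the spectacles, eye-drop bottle, pen and register where they are.

Things in the scene. Friction and masses are not known exactly. Their poses are not given: they have to be found in the camera images.
- deck: Felt deck of a fixed beech rack, sloping 30 degrees down towards the robot. Origin: on the felt, mid-slope, at the foot of the fixed cheek (left end, its face at y = 0, 37 mm over the desk). x up the slope, y along the row to the cheek, z square to the felt. Lips 6 mm high along both edges, inner faces at x = -25 and +25 mm: keep the fingertips over them.
- row_end (a point): Point on the felt, mid-slope, 56 mm from the cheek (y = -56 mm on the deck; axes as the deck's), where a closed-up row of four prisms ends: 28 mm a pair, centres at y = -7, -21, -35, -49 mm, z = 18 mm. Glass chips above a grip of 15 N or above 20 N against the rack, follower, desk or another prism.
- follower (a joint): Sliding wooden follower (stop block) of the rack, m: 0 = open at the right end, growing along the deck's +y. Its felt face (42 mm wide, 34 high) is at deck y = -132 mm + joint value, so it meets a closed-up row of four at 0.076; beyond that it squeezes the glass. Slid up, it pushes prisms that stand with gaps together, with little force. Friction 1.5 N; it stays where left.
- follower_tab (a point): Point in the follower's upright wooden tab, on its axis, 36 mm over the felt, 26 mm behind the follower's face (towards deck -y). Tab: 18 mm along the deck's x, 12 mm along its y, top 47 mm over the felt. Axes as the deck's.
- prism_1_c (a point): Clear glass wedge prism, 55 g, standing on its side in the rack next to the cheek, thick end down-slope. Point: its centre, 18 of 36 mm up; z along its height. x runs along its 44 mm length from the thick end (22 mm, at x = -22; dark blue line on top) to the thin end (6 mm, at x = +22). Flat face at y = +7; slanting face from y = -15 at the thick end to +1 at the thin end. The white end faces are parallel: grip across them.
- prism_2_c (a point): Clear glass wedge prism, 55 g, standing on its side in the rack, end for end to prism 1. Point: its centre, 18 of 36 mm up; z along its height. x runs along its 44 mm length from the thick end (22 mm, at x = -22; dark blue line on top) to the thin end (6 mm, at x = +22). Flat face at y = +7; slanting face from y = -15 at the thick end to +1 at the thin end. Slants face each other.
- prism_3_c (a point): Clear glass wedge prism, 55 g, standing on its side on the desk right of the rack. Point: its centre, 18 of 36 mm up; z along its height. x runs along its 44 mm length from the thick end (22 mm, at x = -22; dark blue line on top) to the thin end (6 mm, at x = +22). Flat face at y = +7; slanting face from y = -15 at the thick end to +1 at the thin end. 4 to 10 N across the white ends holds it. Pads wider than the thin end overhang it: leave gaps.
- prism_4_c (a point): Clear glass wedge prism, 55 g, standing on its side on the desk right of the rack. Point: its centre, 18 of 36 mm up; z along its height. x runs along its 44 mm length from the thick end (22 mm, at x = -22; dark blue line on top) to the thin end (6 mm, at x = +22). Flat face at y = +7; slanting face from y = -15 at the thick end to +1 at the thin end. 4 to 10 N across the white ends holds it. Pads wider than the thin end overhang it: leave gaps.
- glasses: red-framed spectacles with open arms on the desk, 141 x 142 x 42 mm, left front; origin under their middle. Leave alone.
- eye_drops: small amber eye-drop bottle with black dropper top, 33 mm across, 102 mm tall, standing right of and behind the rack; origin under its middle. Leave alone.
- ball_pen: white ball pen, 145 mm long, 10 mm thick, lying near the desk's front edge; origin under its middle. Leave alone.
- register: open spiral-bound register, 210 x 152 x 14 mm, lying at the right rear; origin under its middle. Leave alone.
Things that resemble listed ones, but are neither listed nor needed, are in the scene too. Leave any orange or red look-alike of the part that bears prism_3_c alone.

How it is judged:
By the outcome, as a careful person would: the job done as asked, in the order asked, and still so for the second after the job is handed in, with the robot touching nothing.
It also fails if it takes over 67 s, if anything falls off the work surface, if the arm or the gripper's body presses on something with over 40 N, if the wrist force passes 120 N, or if a joint passes its speed limit or range.

## Working session

There is one attempt and no reset: what is moved stays moved. The work goes in short steps, Python scripts to look and compute and a shell command to move; the robot and the scene stay as the last step left them, time stands still between calls to the robot, and variables do not carry over. Pictures are saved under pics/ and viewed, and the job is handed in when it is done.

```bash
mkdir -p pics; python3 - <<'E'
from station import robot
import cv2, numpy as np
o=robot.get_obs()
for k in o: print(k,o[k])
for n in ["side","top","wrist"]:
    s=robot.snapshot(n); cv2.imwrite(f"pics/{n}0.png",s["image"])
    np.save(f"pics/{n}0.npy",{k:v for k,v in s.items() if k!="image"},allow_pickle=True)
    print(n,s["vertical_fov"],s["cx"],s["cy"],np.round(s.get("cam_to_world",s.get("T_tool_cam")),3).tolist())
E
```

```text
clock 0.0
joint_pos [-1.36509999e+00  1.59042510e-01  1.59822296e+00 -6.87979465e-07
  1.38621782e+00 -2.10100769e-01]
joint_vel [-0.00120107  0.00066489  0.00012208  0.00043166 -0.00055704 -0.00097639]
joint_torque [ 1.23828071e-03 -3.85568118e+01 -3.22108626e+01  7.02406699e-02
  3.77276866e-02 -1.18871594e-04]
tool_pos [ 232.17539258 -525.73605367  403.7269169 ]
tcp_rot [-3.07209422e+00 -6.48047752e-01 -5.47471029e-06]
wrist_force [-0.83476745  0.51738437 -0.3526923 ]
torque [-0.03067118  0.0403467  -0.04129644]
opening 91.79413873783628
side 42.0593750090606 319.0522694781275 192.8489256774237 [[-0.995, -0.035, 0.093, 449.7], [-0.097, 0.528, -0.844, 1087.575], [-0.019, -0.849, -0.529, 722.289], [0.0, 0.0, 0.0, 1.0]]
top 54.764988724044116 322.4974458265324 195.53382237416338 [[-0.006, -0.987, 0.16, 413.829], [-1.0, 0.008, 0.009, 49.579], [-0.01, -0.16, -0.987, 969.665], [0.0, 0.0, 0.0, 1.0]]
wrist 59.768041315978756 316.62137775544267 197.51911992253912 [[-0.001, -0.96, -0.28, 78.44], [1.0, -0.001, 0.001, 0.597], [-0.001, -0.28, 0.96, 19.87], [0.0, 0.0, 0.0, 1.0]]
```

View pics/top0.png

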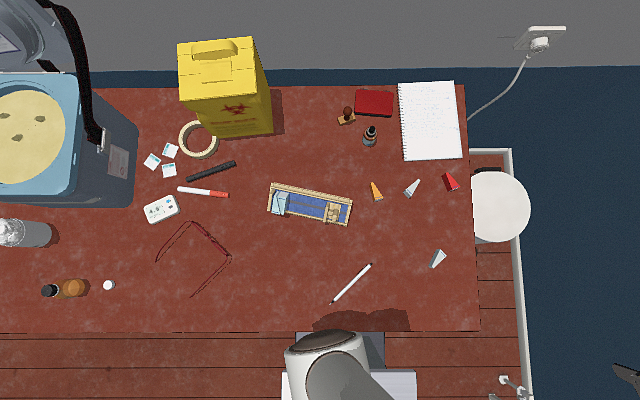

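View pics/side0.png

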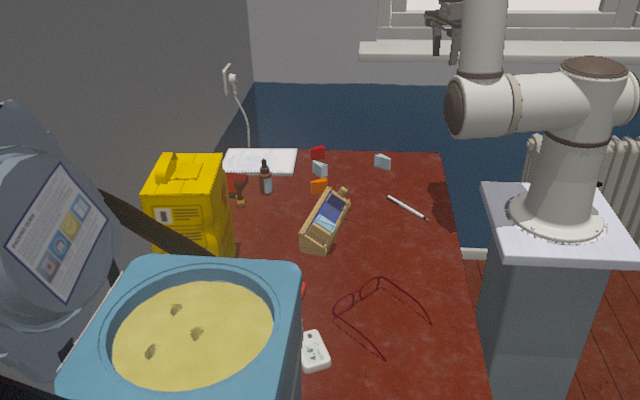

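View pics/wrist0.png

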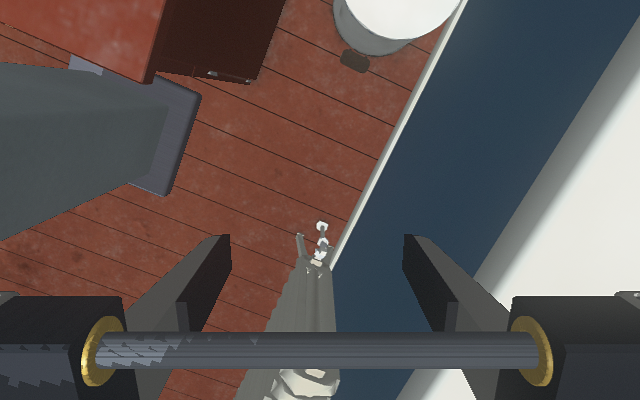

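The top view shows the rack at (310,203), clear prisms at (412,187) and (438,258), and orange and red decoys at (376,190) and (451,182). Next I'll zoom in.

```bash
cat > h.py <<'E'
import numpy as np, cv2
from scipy.spatial.transform import Rotation as R
def cam(s,obs=None):
    f=200/np.tan(np.radians(s["vertical_fov"])/2)
    if "cam_to_world" in s: T=np.array(s["cam_to_world"])
    else:
        W=np.eye(4); W[:3,:3]=R.from_rotvec(obs["tcp_rot"]).as_matrix(); W[:3,3]=obs["tool_pos"]; T=W@np.array(s["T_tool_cam"])
    return f,s["cx"],s["cy"],T
def ray(c,u,v):
    f,cx,cy,T=c; d=T[:3,:3]@np.array([(u-cx)/f,(v-cy)/f,1]); return T[:3,3],d/np.linalg.norm(d)
def onz(c,u,v,z):
    o,d=ray(c,u,v); return o+d*(z-o[2])/d[2]
def onplane(c,u,v,p,n):
    o,d=ray(c,u,v); return o+d*(np.dot(np.subtract(p,o),n)/np.dot(d,n))
def proj(c,P):
    f,cx,cy,T=c; q=T[:3,:3].T@(np.asarray(P,float)-T[:3,3]); return f*q[0]/q[2]+cx,f*q[1]/q[2]+cy
def load(n,i=0):
    return np.load(f"pics/{n}{i}.npy",allow_pickle=True).item(), cv2.imread(f"pics/{n}{i}.png")
def snap(n,i):
    from station import robot
    o=robot.get_obs(); s=robot.snapshot(n); cv2.imwrite(f"pics/{n}{i}.png",s["image"])
    d={k:v for k,v in s.items() if k!="image"}; d["obs"]=o; np.save(f"pics/{n}{i}.npy",d,allow_pickle=True); return s,o
E
python3 - <<'E'
from h import *
d,im=load("top")
c=cam(d)
for p in [(412,187),(438,258),(376,190),(270,185),(352,205),(347,225),(268,210)]: print(p,np.round(onz(c,*p,18)))
a=cv2.resize(im[165:285,255:475],None,fx=3.6,fy=3.6,interpolation=cv2.INTER_CUBIC)
cv2.imwrite("pics/topz0.png",a)
E
```

```text
(412, 187) [ 588. -166.   18.]
(438, 258) [ 413. -221.   18.]
(376, 190) [582. -75.  18.]
(270, 185) [596. 190.  18.]
(352, 205) [544. -15.  18.]
(347, 225) [494.  -2.  18.]
(268, 210) [533. 194.  18.]
```

View pics/topz0.png

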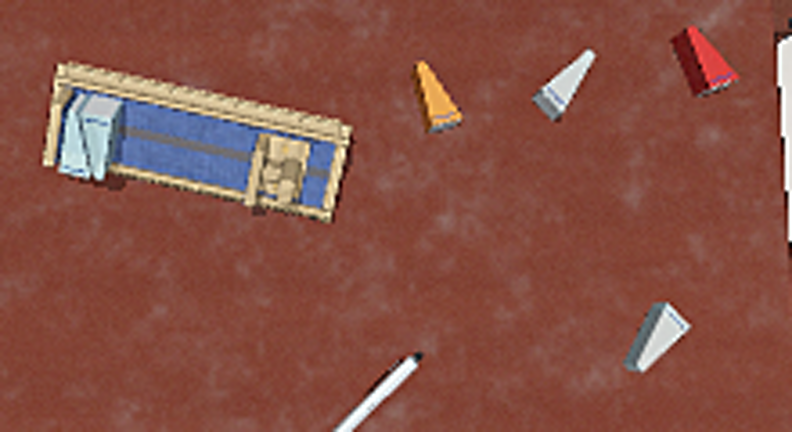

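```bash
python3 -m creep '[[5,5.5,0,0,0,0,-1],[10,11,0,0,0,0,-1],[15,17,0,0,0,0,-1],[20,23,-1,0,0,0,-1],[24,28,-2,0,0,0,-1]]'; python3 -m creep '[[3,5,-3,0,0,0,-1],[3,5,-6,0,0,0,-1],[3,5,-6,0,0,0,-1]]'; python3 - <<'E'
from h import *
s,o=snap("wrist",1); print(o["tool_pos"],o["tcp_rot"],o["clock"])
E
```

```text
clock: 0.78
tool_pos: [437.1, -288.4, 391.7]
tcp_rot: [3.073, 0.648, 0.001]
wrist_force: [0.7, -0.8, 0.0]
opening: 91.8
clock: 1.15
tool_pos: [465.5, -238.8, 329.1]
tcp_rot: [-3.069, -0.65, 0.006]
wrist_force: [-0.4, -0.9, 0.4]
opening: 91.9
[ 465.48294635 -238.80745738  329.05059141] [-3.06868013 -0.64967815  0.00619239] 1.15
```

View pics/wrist1.png

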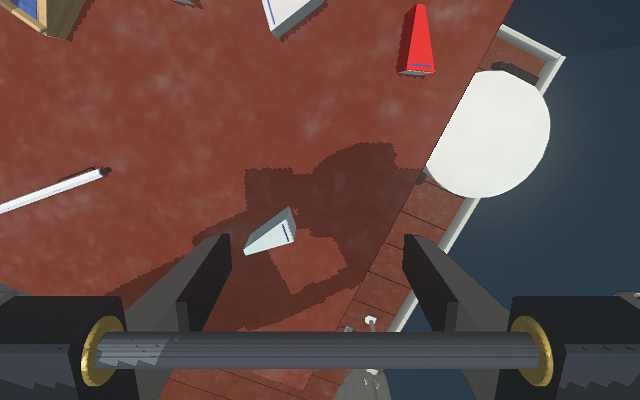

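```bash
python3 -m creep '[[5,3,0,0,0,0,-1],[10,6,0,0,0,0,-1],[10,6,0,0,0,0,-1],[10,6,0,0,0,0,-1]]'; python3 - <<'E'
from h import *
s,o=snap("wrist",2); print(o["tool_pos"],o["tcp_rot"],o["clock"])
E
python3 -m creep '[[-1,6,0,0,0,0,-1],[-1.5,12,0,0,0,0,-1],[-2,18,0,0,0,0,-1],[-3,22,0,0,0,0,-1],[-3,22,0,0,0,0,-1]]'; python3 - <<'E'
from h import *
s,o=snap("wrist",3); print(o["tool_pos"],o["tcp_rot"],o["clock"])
E
```

```text
clock: 1.7
tool_pos: [566.1, -181.2, 333.0]
tcp_rot: [3.073, 0.647, 0.001]
wrist_force: [-0.3, 0.1, 0.1]
opening: 91.7
[ 566.05733917 -181.17955221  332.97969588] [3.07284257e+00 6.46961644e-01 1.39509295e-03] 1.7
clock: 2.38
tool_pos: [535.1, 40.9, 332.3]
tcp_rot: [-3.073, -0.651, -0.0]
wrist_force: [-0.5, -0.3, -0.3]
opening: 91.5
[535.05276903  40.87533024 332.25617658] [-3.07332901e+00 -6.51276358e-01 -3.67190339e-04] 2.375
```

View pics/wrist2.png

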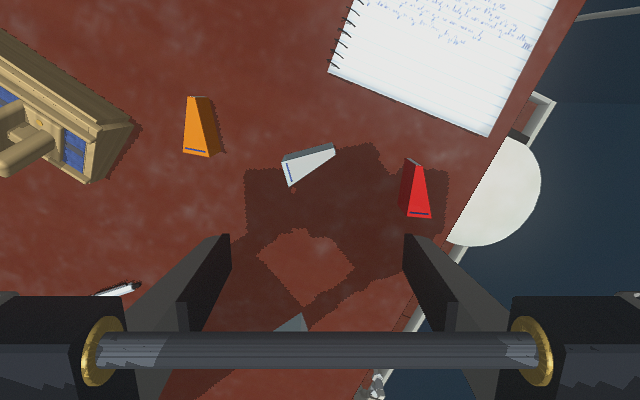

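View pics/wrist3.png

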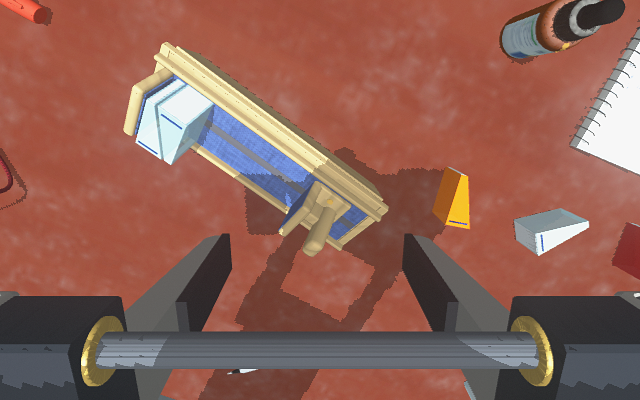

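```bash
python3 - <<'E'
from h import *
_,a=load("wrist",1);_,b=load("wrist",2);_,c=load("wrist",3)
z=lambda im,r0,r1,c0,c1,k:cv2.resize(im[r0:r1,c0:c1],None,fx=k,fy=k,interpolation=cv2.INTER_CUBIC)
cv2.imwrite("pics/z4.png",z(a,200,265,235,305,8)); cv2.imwrite("pics/z3.png",z(b,135,195,270,345,8)); cv2.imwrite("pics/zr.png",z(c,35,265,115,395,2.6))
E
```

```text
(no output)
```

View pics/z4.png

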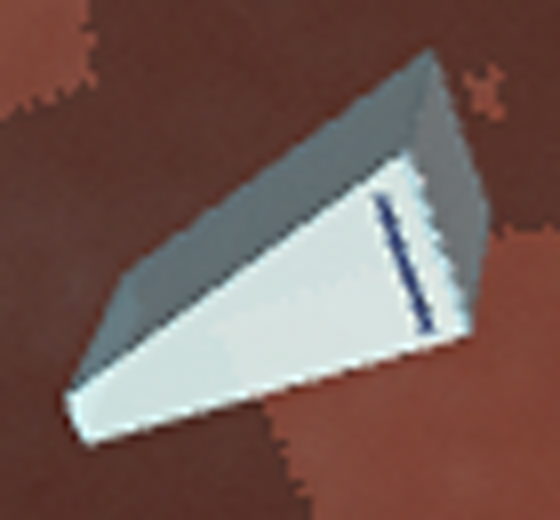

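View pics/z3.png

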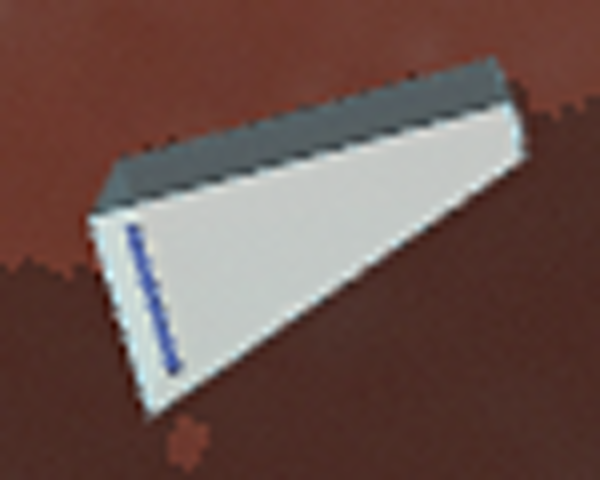

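View pics/zr.png

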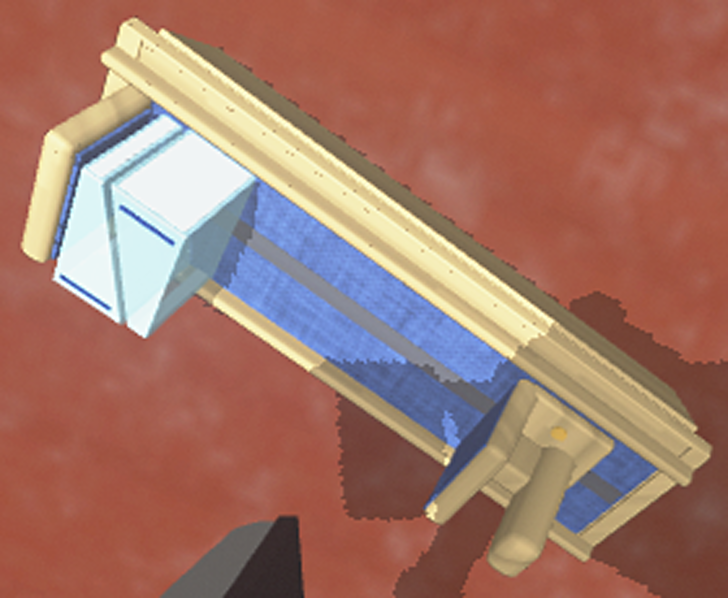

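```bash
python3 - <<'E'
from h import *
_,c=load("wrist",3)
z=lambda im,r0,r1,c0,c1,k:cv2.resize(im[r0:r1,c0:c1],None,fx=k,fy=k,interpolation=cv2.INTER_CUBIC)
cv2.imwrite("pics/zra.png",z(c,35,170,115,245,4.4)); cv2.imwrite("pics/zrb.png",z(c,130,260,255,395,4.4))
E
```

```text
(no output)
```

View pics/zra.png

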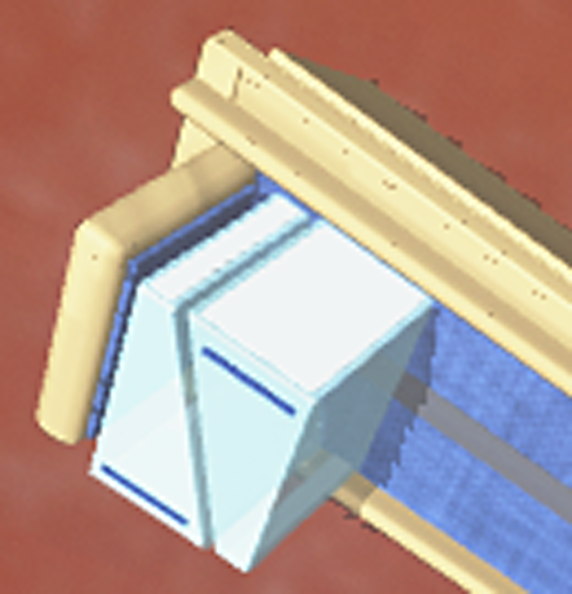

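View pics/zrb.png

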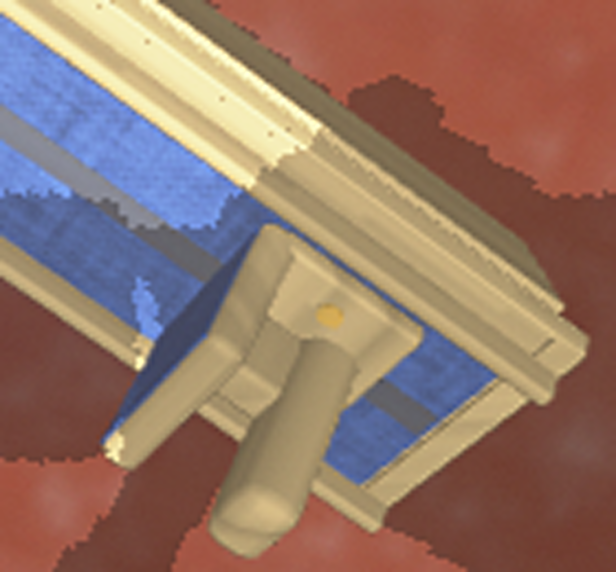

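```bash
cat > deckfit.py <<'E'
from h import *
from scipy.optimize import least_squares
d,_=load("wrist",3); c=cam(d,d["obs"])
A=lambda u,v:(115+u/4.4,35+v/4.4); B=lambda u,v:(255+u/4.4,130+v/4.4)
pts=[(A(90,470),(-22,0,36)),(A(210,548),(-22,-22,36)),(A(140,280),(22,0,36)),(A(178,303),(22,-6,36)),
(A(190,315),(22,-6,36)),(A(315,400),(22,-28,36)),(A(213,550),(-22,-22,36)),(A(245,570),(-22,-28,36))]
lo=[A(385,487),A(530,590),B(0,235),B(140,340)]; up=[A(440,303),A(572,390),B(248,188),B(100,80),B(497,378)]
def DR(yaw): return R.from_euler('z',yaw).as_matrix()@R.from_euler('y',-30,degrees=True).as_matrix()
def res(p,full=False):
    ox,oy,yaw,dx,dy=p; M=DR(yaw); O=np.array([ox,oy,37]); r=[]
    for (u,P) in pts: r+=list(np.subtract(proj(c,O+M@(np.array(P)+[dx,dy,0])),u))
    for S,x,z in ((lo,-25,0),(up,25,6)):
        for u in S:
            a=np.array(proj(c,O+M@[x,-20,z]));b=np.array(proj(c,O+M@[x,-130,z])); t=(b-a)/np.linalg.norm(b-a)
            e=np.subtract(u,a); r.append(t[0]*e[1]-t[1]*e[0])
    return np.array(r)
if __name__=="__main__":
    s=least_squares(lambda p:res(np.append(p,0)),[560,180,-.2,0]); print(np.round(s.x,3),np.degrees(s.x[2])); print(np.round(res(np.append(s.x,0)),1))
    ox,oy,yaw,dx=s.x;M=DR(yaw);O=np.array([ox,oy,37])
    n=M[:,2]
    # follower tab top pick / right end
    for nm,u,h in (("endU",B(497,378),0),("endL",B(365,485),0),("follfaceTop",B(275,225),34),("follfaceTop2",B(105,440),34),("tabtop",B(255,520),47)):
        print(nm,np.round(M.T@(onplane(c,*u,O+M@[0,0,h],n)-O),1))
    # prisms
    Z4=lambda u,v:(235+u/8,200+v/8); Z3=lambda u,v:(270+u/8,135+v/8)
    for nm,i,q in (("p4",1,[Z4(468,332),Z4(405,155),Z4(88,445),Z4(68,395)]),("p3",2,[Z3(90,215),Z3(150,415),Z3(510,102),Z3(525,155)])):
        dd,_=load("wrist",i); cc=cam(dd,dd["obs"])
        P=np.array([onz(cc,*k,36) for k in q])[:,:2] # thick flat, thick slant, thin flat, thin slant
        L=np.array([[-22,7],[-22,-15],[22,7],[22,1]])
        U,S,V=np.linalg.svd((L-L.mean(0)).T@(P-P.mean(0))); Rm=(U@np.diag([1,np.linalg.det(U@V)])@V).T
        t=P.mean(0)-Rm@L.mean(0); print(nm,np.round(t,1),"yaw",np.degrees(np.arctan2(Rm[1,0],Rm[0,0])),np.round(P-(L@Rm.T+t),1).tolist())
E
python3 deckfit.py
```

```text
[ 5.62160e+02  1.70525e+02 -2.30000e-01 -2.14600e+00] -13.15542968643239
[ 1.1  0.2  0.1  0.4  1.6  0.4  1.1  1.  -1.6 -1.7 -0.9 -0.3 -0.6 -0.1
 -0.8  0.1  0.2  0.3  0.7  1.8  0.5 -1.3 -1.1 -0.9  0.1]
endU [  19.7 -174.9    0. ]
endL [ -24.  -175.4    0. ]
follfaceTop [  47.1 -118.6   34. ]
follfaceTop2 [ -17.2 -122.9   34. ]
tabtop [   3.9 -147.7   47. ]
p4 [ 410.4 -216.1] yaw 131.05854685482777 [[0.1, 0.6], [-0.7, -0.1], [0.3, -0.3], [0.4, -0.2]]
p3 [ 588.9 -166.4] yaw -51.139044770302974 [[-0.1, -0.3], [0.3, 0.1], [-0.3, 0.0], [0.1, 0.2]]
```

Deck pose: origin (562,170.5,37), yaw −13.2°. P3 is at (589,−166), yaw −51°, and P4 is at (410,−216), yaw 131°. Next I'll move above P3 and recheck.

```bash
python3 -m creep '[[1.3,-6,0,0,0,5,-1],[2.6,-12,-1,0,0,10,-1],[4,-17,-3,0,0,15,-1],[5.3,-20.8,-5,0,0,15,-1],[5.3,-20.8,-5,0,0,15,-1]]';python3 -m creep '[[0,0,0,0,0,0,-1],[0,0,0,0,0,0,-1]]'; python3 - <<'E'
from h import *
s,o=snap("wrist",4); print(o["tool_pos"],o["tcp_rot"],o["clock"])
cv2.imwrite("pics/z5.png",cv2.resize(s["image"][130:330,200:440],None,fx=3,fy=3,interpolation=cv2.INTER_CUBIC))
E
```

```text
clock: 3.05
tool_pos: [588.2, -172.8, 280.1]
tcp_rot: [-2.965, -1.034, 0.003]
wrist_force: [0.4, 0.6, 0.1]
opening: 92.1
clock: 3.3
tool_pos: [589.0, -167.8, 282.7]
tcp_rot: [2.962, 1.044, 0.001]
wrist_force: [0.7, -0.2, 0.1]
opening: 91.6
[ 589.03617303 -167.80019415  282.71631357] [2.96201864e+00 1.04442539e+00 1.43722087e-03] 3.3
```

View pics/z5.png

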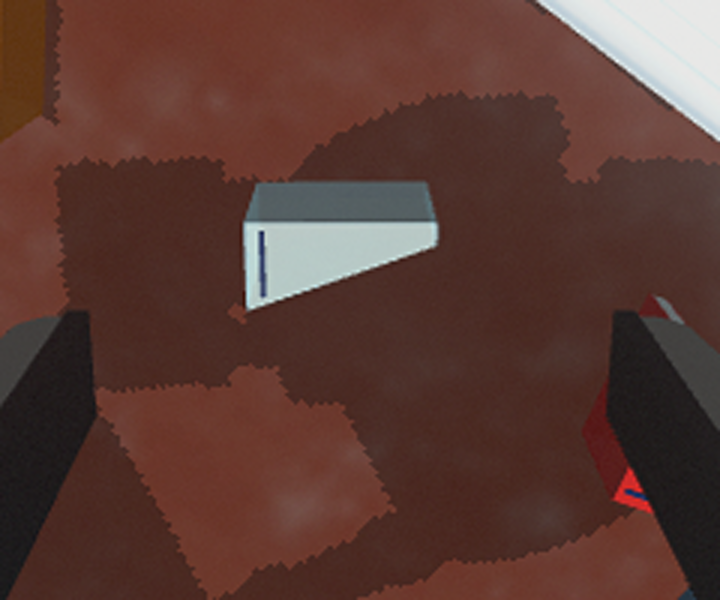

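```bash
cat >> h.py <<'E'
def prism(cc,q,z=36):
    P=np.array([onz(cc,*k,z) for k in q])[:,:2]; L=np.array([[-22,7],[-22,-15],[22,7],[22,1]])
    U,S,V=np.linalg.svd((L-L.mean(0)).T@(P-P.mean(0))); Rm=(U@np.diag([1,np.linalg.det(U@V)])@V).T
    t=P.mean(0)-Rm@L.mean(0); return t,np.degrees(np.arctan2(Rm[1,0],Rm[0,0])),P-(L@Rm.T+t)
E
python3 - <<'E'
from h import *
dd,_=load("wrist",4); cc=cam(dd,dd["obs"]); k=lambda u,v:(200+u/3,130+v/3)
t,y,r=prism(cc,[k(245,222),k(247,310),k(437,222),k(437,245)]); print(t,y,np.round(r,1).tolist())
M=R.from_rotvec(dd["obs"]["tcp_rot"]).as_matrix(); print(M[:,1],np.degrees(np.arctan2(M[1,1],M[0,1])))
d2,_=load("wrist",2); c2=cam(d2,d2["obs"])
for p in [(402,216),(431,218),(408,158),(423,167)]:
    q=onz(c2,*p,36 if p[1]>200 else 0); print("red",q, M.T[:2]@(q-[588,-167,0]))
E
```

```text
[ 588.97072287 -166.33003231] -51.26051939046328 [[-0.1, -0.3], [0.2, 0.1], [-0.3, -0.0], [0.2, 0.2]]
[ 0.62722741 -0.77883541  0.00108848] -51.15411167822008
red [ 578.63278182 -255.70985008   36.        ] [-62.91571905  63.25418122]
red [ 586.88449543 -278.99188666   36.        ] [-71.09214221  86.56275659]
red [ 622.55345543 -248.51429256    0.        ] [-24.21660888  85.15909151]
red [ 620.71749424 -264.98175052    0.        ] [-35.9753739   96.83296562]
```

```bash
python3 -m creep '[[-0.1,0.1,-4,0,0,0,-1],[-0.1,0.1,-7,0,0,0,-1],[-0.1,0.1,-8.1,0,0,0,-1],[-0.1,0.1,-8.1,0,0,0,-1],[-0.1,0.1,-8.1,0,0,0,0.0]]' 6;python3 -m creep '[[0,0,0,0,0,0,1],[0,0,0,0,0,0,1],[0,0,0,0,0,0,1],[0,0,0,0,0,0,1],[0,0,0,0,0,0,1]]' 6;
```

```text
clock: 3.98
tool_pos: [588.9, -167.4, 202.5]
tcp_rot: [2.961, 1.044, 0.003]
wrist_force: [0.0, -0.9, 0.0]
opening: 84.5
clock: 4.6
tool_pos: [588.1, -167.1, 200.8]
tcp_rot: [-2.963, -1.044, 0.0]
wrist_force: [-0.5, 0.4, 0.5]
opening: 43.9
```

```bash
cat > tgt.py <<'E'
import sys
from h import *
from deckfit import DR
from station import robot
# deck params
O=np.array([562.16,170.5,37.]); YAW=-0.2296
def target(gx,gy,gz,flip=False):
    D=DR(YAW); s=-1 if flip else 1
    M=np.column_stack([s*D[:,1],s*D[:,0],-D[:,2]]); return O+D@[gx,gy,gz+171], M
def show(gx,gy,gz,flip=False):
    p,M=target(gx,gy,gz,flip); o=robot.get_obs(); Mc=R.from_rotvec(o["tcp_rot"]).as_matrix()
    print("TCP tgt",np.round(p,1),"shift cm",np.round((p-o["tool_pos"])/10,2),"turn deg",np.round(np.degrees(R.from_matrix(M@Mc.T).as_rotvec()),2),"clock",o["clock"],"F",np.round(o["wrist_force"],1),"op",round(o["opening"],1))
if __name__=="__main__": show(*map(float,sys.argv[1:4]),flip=len(sys.argv)>4)
E
python3 -m creep '[[0,0,1,0,0,0,1],[0,0,5,0,0,0,1],[0,0,10,0,0,0,1]]'; python3 tgt.py -1.5 -42 80
```

```text
clock: 4.97
tool_pos: [587.6, -167.0, 301.2]
tcp_rot: [-2.961, -1.043, 0.003]
wrist_force: [1.0, -0.8, 0.1]
opening: 43.6
TCP tgt [429.1 158.5 253.6] shift cm [-15.84  32.54  -4.76] turn deg [-16.28 -26.    37.15] clock 4.975 F [ 1.  -0.8  0.1] op 43.6
```

```bash
python3 -m creep '[[-2,5,2,0,0,0,1],[-4.5,10,3,-2,-3,4,1],[-7,15,3,-4,-6,9,1],[-9.5,20,3,-6,-10,14,1],[-12,25,3,-9,-14,20,1]]'; python3 tgt.py -1.5 -42 80
```

```text
clock: 5.6
tool_pos: [467.1, 84.1, 331.5]
tcp_rot: [2.522, 1.43, 0.263]
wrist_force: [0.3, 0.6, -0.5]
opening: 43.9
TCP tgt [429.1 158.5 253.6] shift cm [-3.8   7.43 -7.79] turn deg [ -7.25 -11.58  17.01] clock 5.6 F [ 0.3  0.6 -0.5] op 43.9
```

```bash
python3 -m creep '[[-2,4,-1,-3.3,-5.3,7.7,1],[-3.6,7.2,-2,-6.7,-10.6,15.6,1],[-3.8,7.4,-4,-7.2,-11.6,17,1],[-3.8,7.4,-4,-7.2,-11.6,17,1],[-3.8,7.4,-4,-7.2,-11.6,17,1]]'; python3 tgt.py -1.5 -42 80; python3 - <<'E'
from h import *
s,o=snap("wrist",5)
cv2.imwrite("pics/z6.png",cv2.resize(s["image"][60:320,170:470],None,fx=2.6,fy=2.3,interpolation=cv2.INTER_CUBIC))
E
```

```text
clock: 6.22
tool_pos: [430.7, 156.6, 291.8]
tcp_rot: [2.118, 1.672, 0.447]
wrist_force: [-0.5, 0.1, -1.0]
opening: 43.7
TCP tgt [429.1 158.5 253.6] shift cm [-0.16  0.19 -3.82] turn deg [-0.11 -0.12  0.24] clock 6.225 F [-0.5  0.1 -1. ] op 43.7
```

View pics/wrist5.png

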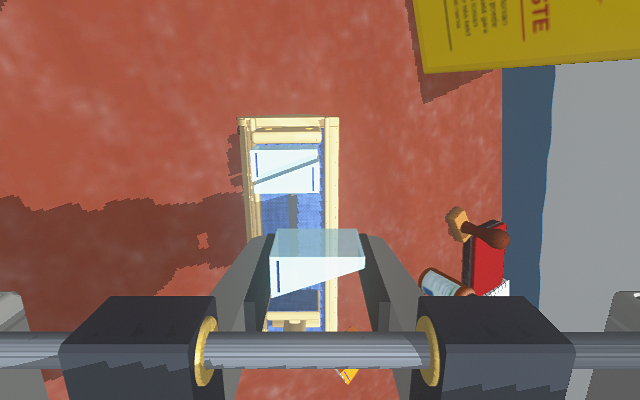

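```bash
python3 - <<'E'
from h import *
_,im=load("wrist",5)
cv2.imwrite("pics/z6.png",cv2.resize(im[110:340,225:380],None,fx=4,fy=2.6,interpolation=cv2.INTER_CUBIC))
cv2.imwrite("pics/z6b.png",cv2.resize(im[112:202,232:347],None,fx=6.5,fy=6.5,interpolation=cv2.INTER_CUBIC))
E
```

```text
(no output)
```

View pics/z6b.png

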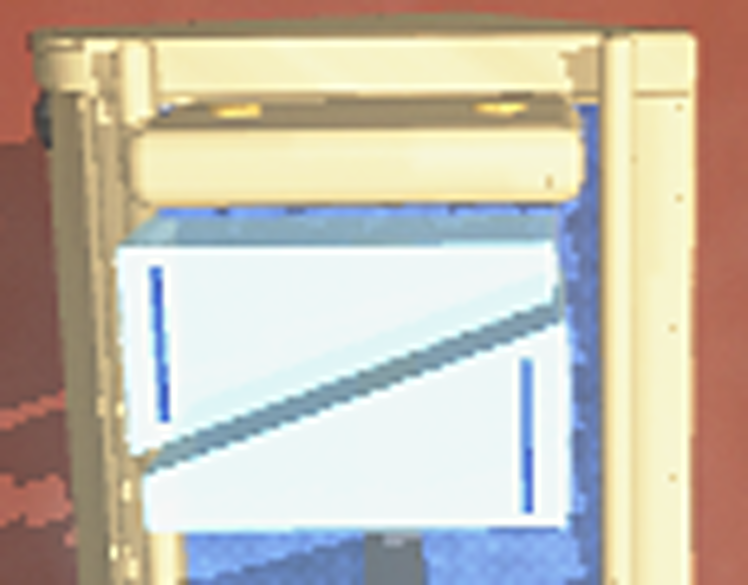

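View pics/z6.png

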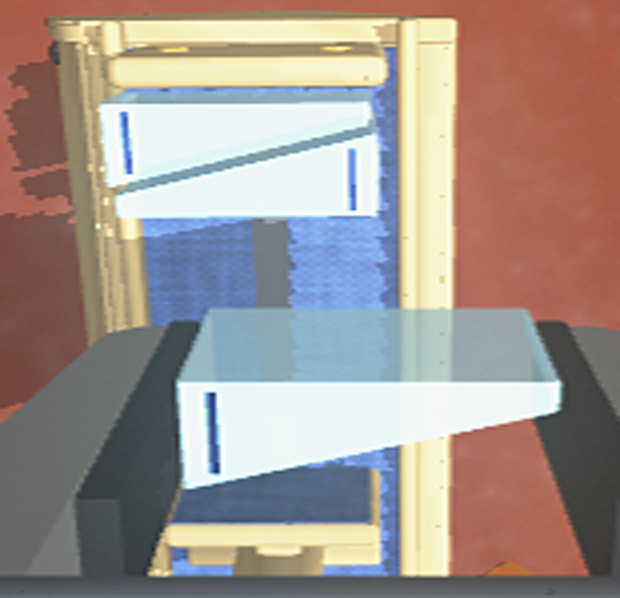

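```bash
python3 - <<'E'
from h import *
from tgt import *
d,_=load("wrist",5); c=cam(d,d["obs"]); D=DR(YAW)
k=lambda u,v:(232+u/6.5,112+v/6.5); kk=lambda u,v:(225+u/4,110+v/2.6)
f=lambda u,h:np.round(D.T@(onplane(c,*u,O+D@[0,0,h],D[:,2])-O),1)
for nm,q in (("P1 tf,ts,nf,ns",[(117,245),(133,455),(553,240),(560,303)]),("P2",[(568,525),(568,323),(150,530),(147,468)])): print(nm,[f(k(*u),36).tolist() for u in q])
print("lowlip felt",f(k(183,560),0),f(kk(148,270),0),"uplip z6",f(k(603,150),6),f(k(603,560),6),f(kk(400,440),6),f(kk(400,280),6))
print("cheek?",f(k(300,208),36),"foll face top z34",f(kk(190,523),34),f(kk(370,523),34),"bar",f(kk(270,560),34))
# held prism in tool frame
o=d["obs"]; M=R.from_rotvec(o["tcp_rot"]).as_matrix(); T=np.array(o["tool_pos"])
g=lambda u,zt:np.round(M.T@(onplane(c,*u,T+M@[0,0,zt],M[:,2])-T),1)
print("held top corners tool", [g(kk(*u),165).tolist() for u in [(180,381),(187,488),(560,381),(558,408)]])
E
```

```text
P1 tf,ts,nf,ns [[-24.7, 0.7, 36.0], [-24.4, -21.0, 36.0], [19.2, 1.0, 36.0], [19.9, -5.4, 36.0]]
P2 [[20.6, -28.8, 36.0], [20.7, -7.5, 36.0], [-23.1, -29.1, 36.0], [-23.0, -22.4, 36.0]]
lowlip felt [-25.9 -43.1  -0. ] [-25.1 -56.2  -0. ] uplip z6 [24.9  6.7  6. ] [ 25.  -41.5   6. ] [  25.2 -111.6    6. ] [ 25.2 -57.5   6. ]
cheek? [-6.2  4.4 36. ] foll face top z34 [ -15.3 -122.7   34. ] [  18.9 -122.9   34. ] bar [  -0.4 -135.4   34. ]
held top corners tool [[7.5, -21.6, 165.0], [-13.9, -21.6, 165.0], [7.5, 22.0, 165.0], [2.2, 21.9, 165.0]]
```

```bash
python3 tgt.py -1 -41.7 60;python3 tgt.py -1 -41.7 34
```

```text
TCP tgt [439.4 156.4 236.6] shift cm [ 0.84 -0.01 -5.55] turn deg [-0.12 -0.08  0.25] clock 6.275 F [ 0.2  0.3 -0.7] op 44.2
TCP tgt [452.  153.4 214. ] shift cm [ 2.11 -0.31 -7.8 ] turn deg [-0.12 -0.08  0.25] clock 6.275 F [ 0.2  0.3 -0.7] op 44.2
```

```bash
python3 -m creep '[[0.4,0,-3,0,0,0.2,1],[0.84,0,-5.5,0,0,0.2,1],[1.5,-0.15,-6.7,0,0,0.2,1],[2.1,-0.3,-7.8,0,0,0.2,1],[2.1,-0.3,-7.8,0,0,0.2,1]]'; python3 -m creep '[[0,0,0,0,0,0,1],[0,0,0,0,0,0,1]]';python3 tgt.py -1 -41.7 30
```

```text
clock: 6.9
tool_pos: [451.8, 153.2, 212.9]
tcp_rot: [2.116, 1.676, 0.446]
wrist_force: [-0.3, 0.3, -0.7]
opening: 44.0
clock: 7.15
tool_pos: [451.4, 153.8, 213.6]
tcp_rot: [2.114, 1.677, 0.449]
wrist_force: [-0.4, -0.1, 0.1]
opening: 44.4
TCP tgt [454.  153.  210.6] shift cm [ 0.26 -0.09 -0.3 ] turn deg [-0.1  -0.11 -0.02] clock 7.15 F [-0.4 -0.1  0.1] op 44.4
```

```bash
python3 -m creep '[[0.07,-0.02,-0.13,0,0,0,1],[0.14,-0.03,-0.25,0,0,0,1],[0.14,-0.03,-0.25,0,0,0,1]]'; python3 tgt.py -1 -41.7 30;  python3 - <<'E'
from h import *
s,o=snap("wrist",6)
cv2.imwrite("pics/z7.png",cv2.resize(s["image"][40:330,190:450],None,fx=2.8,fy=2,interpolation=cv2.INTER_CUBIC))
snap("side",6);snap("top",6)
E
```

```text
clock: 7.52
tool_pos: [452.4, 153.5, 210.1]
tcp_rot: [2.115, 1.678, 0.447]
wrist_force: [-0.9, 0.1, -0.9]
opening: 43.9
TCP tgt [454.  153.  210.6] shift cm [ 0.15 -0.06  0.04] turn deg [-0.09 -0.2  -0.03] clock 7.525 F [-0.9  0.1 -0.9] op 43.9
```

View pics/z7.png

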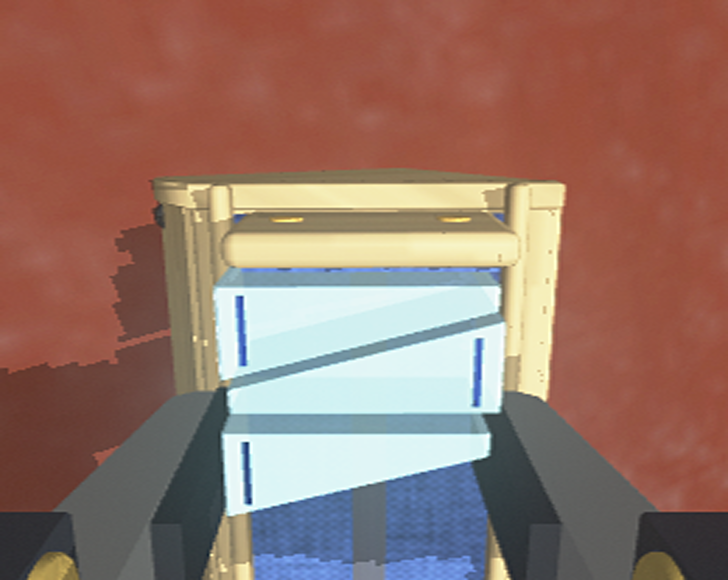

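```bash
python3 -m creep '[[0.1,-0.02,0.12,0,0,0,1],[0.12,-0.03,0.12,0,0,0,1],[0.12,-0.03,0.12,0,0,0,1]]'; python3 tgt.py -1 -41.7 30; python3 -m creep '[[0,0,0,0,0,0,1]]'; python3 tgt.py -1 -41.7 30
```

```text
clock: 8.05
tool_pos: [453.7, 153.2, 211.5]
tcp_rot: [2.115, 1.678, 0.447]
wrist_force: [0.6, -0.2, -1.4]
opening: 43.9
TCP tgt [454.  153.  210.6] shift cm [ 0.02 -0.03 -0.09] turn deg [-0.09 -0.18 -0.02] clock 8.05 F [ 0.6 -0.2 -1.4] op 43.9
clock: 8.18
tool_pos: [453.7, 153.2, 211.4]
tcp_rot: [2.115, 1.678, 0.447]
wrist_force: [-0.7, 0.5, -0.1]
opening: 43.6
TCP tgt [454.  153.  210.6] shift cm [ 0.03 -0.03 -0.09] turn deg [-0.09 -0.19 -0.03] clock 8.175 F [-0.7  0.5 -0.1] op 43.6
```

Now I'll lower it in about 0.6 mm steps while watching the force.

```bash
python3 -m creep '[[0.03,-0.01,-0.05,0,0,0,1],[0.03,-0.01,-0.05,0,0,0,1]]';python3 -m creep '[[0.03,-0.01,-0.05,0,0,0,1],[0.03,-0.01,-0.05,0,0,0,1]]'; python3 -m creep '[[0.02,-0.005,-0.04,0,0,0,1],[0.02,-0.005,-0.04,0,0,0,1]]'; python3 tgt.py -1 -41.7 30
```

```text
clock: 8.43
tool_pos: [454.0, 153.1, 210.9]
tcp_rot: [2.115, 1.678, 0.447]
wrist_force: [0.0, 0.3, -0.5]
opening: 43.8
clock: 8.68
tool_pos: [454.1, 153.1, 210.6]
tcp_rot: [2.115, 1.678, 0.447]
wrist_force: [-5.2, 0.1, 4.1]
opening: 44.1
clock: 8.93
tool_pos: [454.3, 153.1, 210.3]
tcp_rot: [2.115, 1.678, 0.447]
wrist_force: [-6.1, 1.5, 5.2]
opening: 43.9
TCP tgt [454.  153.  210.6] shift cm [-0.04 -0.01  0.03] turn deg [-0.09 -0.2  -0.03] clock 8.925 F [-6.1  1.5  5.2] op 43.9
```

```bash
python3 -m creep '[[-0.03,0.005,0.05,0,0,0,1],[-0.03,0.005,0.05,0,0,0,1],[-0.03,0.005,0.05,0,0,0,0.7]]'; python3 -m creep '[[0,0,0,0,0,0,-0.1],[0,0,0,0,0,0,-0.1],[0,0,0,0,0,0,-0.1]]';  python3 tgt.py -1 -41.7 30; python3 - <<'E'
from h import *
s,o=snap("wrist",7)
cv2.imwrite("pics/z8.png",cv2.resize(s["image"][40:330,190:450],None,fx=2.8,fy=2,interpolation=cv2.INTER_CUBIC))
E
```

```text
clock: 9.3
tool_pos: [454.3, 153.0, 210.5]
tcp_rot: [2.115, 1.678, 0.447]
wrist_force: [0.1, -0.4, -0.8]
opening: 43.9
clock: 9.68
tool_pos: [454.3, 153.0, 210.6]
tcp_rot: [2.115, 1.678, 0.448]
wrist_force: [0.1, -0.6, 0.3]
opening: 50.5
TCP tgt [454.  153.  210.6] shift cm [-0.03 -0.01 -0.  ] turn deg [-0.1  -0.18 -0.02] clock 9.675 F [ 0.1 -0.6  0.3] op 50.5
```

View pics/z8.png

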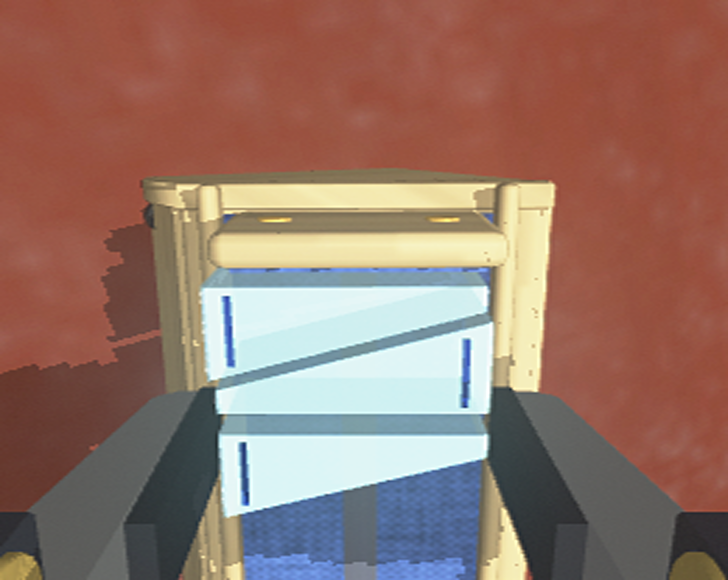

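```bash
python3 -m creep '[[0,0,0,0,0,0,-0.3],[0,0,0,0,0,0,-0.3],[-0.3,0.06,0.5,0,0,0,-0.3],[-1.5,0.35,2.6,0,0,0,-0.3],[-3,0.7,5.2,0,0,0,-1]]'; python3 - <<'E'
from h import *
s,o=snap("wrist",8)
print(o["tool_pos"],o["opening"],o["clock"])
cv2.imwrite("pics/z9.png",cv2.resize(s["image"][90:330,210:410],None,fx=3.6,fy=2.4,interpolation=cv2.INTER_CUBIC))
t=np.array([410.4+.75,-216.1-.6,330]); y=131-180
M=R.from_euler('z',y,degrees=True).as_matrix()
Mt=np.column_stack([np.cross(M[:,0],[0,0,-1]),M[:,0],[0,0,-1]])
Mc=R.from_rotvec(o["tcp_rot"]).as_matrix()
print((t-o["tool_pos"])/10,np.degrees(R.from_matrix(Mt@Mc.T).as_rotvec()))
E
```

```text
clock: 10.35
tool_pos: [423.6, 160.0, 262.9]
tcp_rot: [2.116, 1.678, 0.446]
wrist_force: [0.5, -0.6, 0.3]
opening: 68.0
[423.59277981 160.00948274 262.92674613] 68.02881742929794 10.35
[ -1.24427798 -37.67094827   6.70732539] [ 15.56743938  25.89347132 -35.03641566]
```

View pics/z9.png

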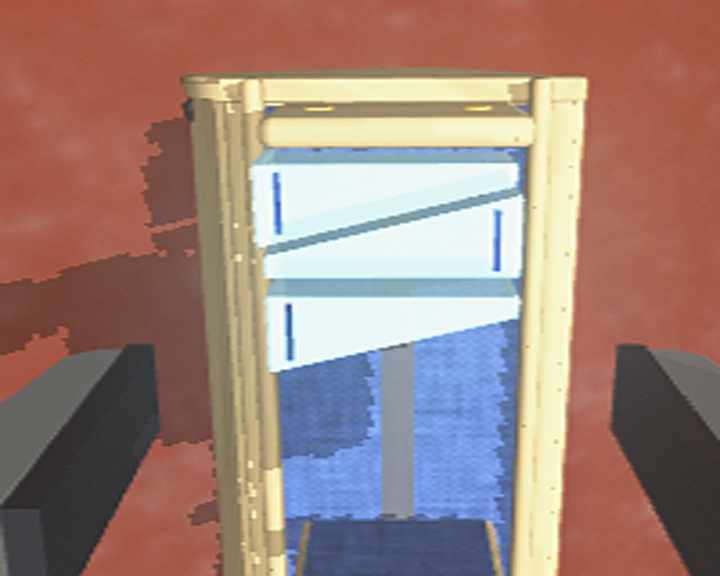

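```bash
python3 -m creep '[[-0.5,-2,5,0,0,0,-1],[-0.6,-8,6.7,3,5,-7,-1],[-0.8,-14,6.7,6,10,-14,-1],[-1,-20,6.7,9,15,-20,-1],[-1.2,-26,6.7,12.5,20.5,-28,-1]]';python3 -m creep '[[0,-6,0,3,5,-7,-1],[0,-11,-2,3,5,-7,-1],[0,-11,-2,3,5,-7,-1],[0,-11,-2,3,5,-7,-1]]'; python3 - <<'E'
from h import *
s,o=snap("wrist",9)
print(o["tool_pos"],o["opening"],o["clock"])
t=np.array([410.4+.75,-216.1-.6,330]); y=131-180
M=R.from_euler('z',y,degrees=True).as_matrix()
Mt=np.column_stack([np.cross(M[:,0],[0,0,-1]),M[:,0],[0,0,-1]])
Mc=R.from_rotvec(o["tcp_rot"]).as_matrix()
print((t-o["tool_pos"])/10,np.degrees(R.from_matrix(Mt@Mc.T).as_rotvec()))
cv2.imwrite("pics/z10.png",cv2.resize(s["image"][130:330,200:440],None,fx=3,fy=3,interpolation=cv2.INTER_CUBIC))
E
```

```text
clock: 11.02
tool_pos: [411.8, -102.0, 329.9]
tcp_rot: [2.795, 1.237, 0.106]
wrist_force: [0.2, -0.2, -0.1]
opening: 91.6
clock: 11.52
tool_pos: [412.1, -209.7, 309.3]
tcp_rot: [2.938, 1.098, 0.009]
wrist_force: [0.1, -0.1, -0.1]
opening: 92.2
[ 412.13536329 -209.72426898  309.26926851] 92.1981317914009 11.525
[-0.09853633 -0.6975731   2.07307315] [0.15648356 0.42634407 0.02286762]
```

View pics/z10.png

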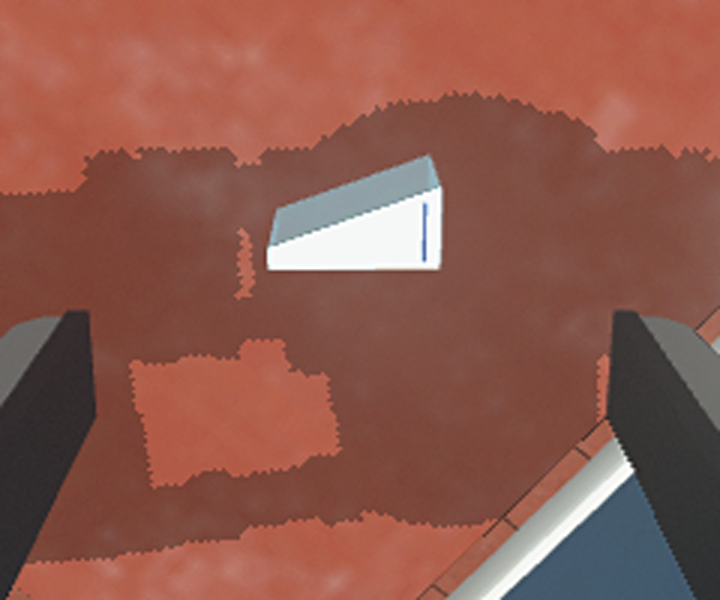

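```bash
python3 - <<'E'
from h import *
dd,_=load("wrist",9); o=dd["obs"]; cc=cam(dd,o); k=lambda u,v:(200+u/3,130+v/3)
t,y,r=prism(cc,[k(440,268),k(440,188),k(267,268),k(267,246)]); print(t,y,np.round(r,1).tolist())
M=R.from_euler('z',y-180,degrees=True).as_matrix(); t=np.append(t+M[:2,1]*1,201)
Mt=np.column_stack([np.cross(M[:,0],[0,0,-1]),M[:,0],[0,0,-1]])
Mc=R.from_rotvec(o["tcp_rot"]).as_matrix()
print(t,(t-o["tool_pos"])/10,np.degrees(R.from_matrix(Mt@Mc.T).as_rotvec()))
E
```

```text
[ 410.25982899 -215.74581982] 130.51784674145765 [[0.5, -0.2], [-0.4, -0.1], [-0.0, 0.2], [0.0, 0.1]]
[ 411.02003262 -215.09613495  201.        ] [ -0.11153307  -0.5371866  -10.82692685] [ 0.15827647  0.42568302 -0.45928311]
```

```bash
python3 -m creep '[[-0.1,-0.55,-4,0.1,0.4,-0.3,-1],[-0.1,-0.55,-8,0.1,0.4,-0.3,-1],[-0.1,-0.55,-10.7,0.1,0.4,-0.3,-1],[-0.1,-0.55,-10.8,0.1,0.4,-0.3,-1],[-0.1,-0.55,-10.8,0.1,0.4,-0.3,0]]' 6;python3 -m creep '[[0,0,0,0,0,0,1],[0,0,0,0,0,0,1],[0,0,0,0,0,0,1],[0,0,0,0,0,0,1],[0,0,0,0,0,0,1]]' 6; python3 -m creep '[[0,0,1,0,0,0,1],[0,0,5,0,0,0,1],[0,0,10,0,0,0,1],[0,2,12,0,0,0,1]]'; python3 tgt.py -1 -70 80
```

```text
clock: 12.2
tool_pos: [411.9, -215.2, 202.9]
tcp_rot: [2.941, 1.093, 0.002]
wrist_force: [-0.2, -0.2, 0.4]
opening: 84.2
clock: 12.82
tool_pos: [411.2, -215.5, 201.7]
tcp_rot: [2.944, 1.092, 0.0]
wrist_force: [-1.1, 0.0, 1.7]
opening: 43.8
clock: 13.32
tool_pos: [411.9, -196.5, 325.5]
tcp_rot: [2.939, 1.088, 0.005]
wrist_force: [-0.3, 0.1, -0.7]
opening: 44.1
TCP tgt [423.2 131.1 253.9] shift cm [ 1.13 32.76 -7.17] turn deg [-15.6  -25.65  35.4 ] clock 13.325 F [-0.3  0.1 -0.7] op 44.1
```

```bash
python3 -m creep '[[0.2,6,0,-2.5,-4,6,1],[0.4,12,0,-5,-8,12,1],[0.6,18,0,-8,-13,18,1],[0.8,24,0,-11,-18,24,1],[1,29,0,-13,-22,30,1]]'; python3 tgt.py -1 -70 80
```

```text
clock: 13.95
tool_pos: [420.6, 96.7, 322.3]
tcp_rot: [2.247, 1.616, 0.397]
wrist_force: [0.9, -0.6, -0.8]
opening: 43.9
TCP tgt [423.2 131.1 253.9] shift cm [ 0.26  3.44 -6.84] turn deg [-2.63 -3.9   5.01] clock 13.95 F [ 0.9 -0.6 -0.8] op 43.9
```

```bash
python3 -m creep '[[0.2,2.5,-1.5,-2,-3,4,1],[0.25,3.4,-3,-2.6,-3.9,5,1],[0.25,3.4,-3,-2.6,-3.9,5,1],[0.25,3.4,-3,-2.6,-3.9,5,1]]'; python3 tgt.py -1 -70 80;  python3 - <<'E'
from h import *
s,o=snap("wrist",10)
cv2.imwrite("pics/z11.png",cv2.resize(s["image"][90:330,210:410],None,fx=4,fy=2.5,interpolation=cv2.INTER_CUBIC))
E
```

```text
clock: 14.45
tool_pos: [424.0, 128.2, 292.4]
tcp_rot: [2.119, 1.671, 0.446]
wrist_force: [0.7, -0.1, -0.3]
opening: 44.0
TCP tgt [423.2 131.1 253.9] shift cm [-0.08  0.29 -3.85] turn deg [-0.09 -0.17  0.31] clock 14.45 F [ 0.7 -0.1 -0.3] op 44.0
```

View pics/z11.png

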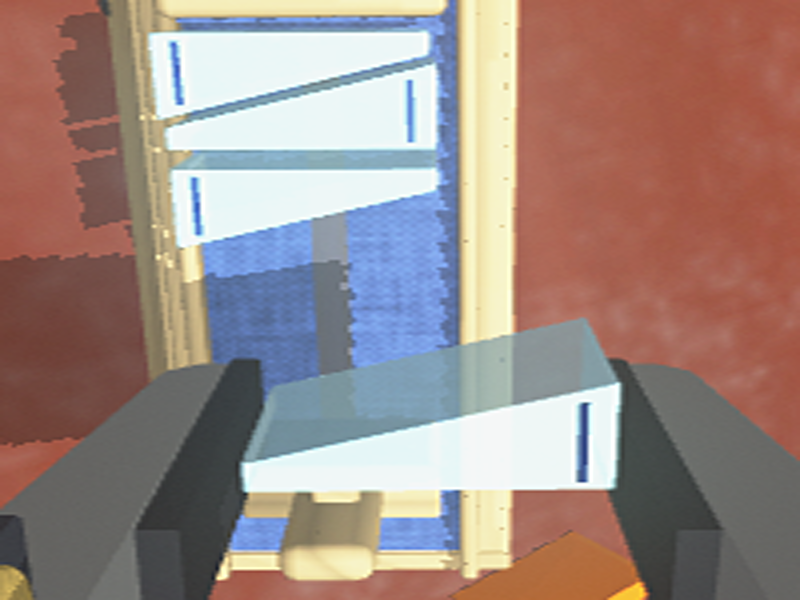

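```bash
python3 - <<'E'
from h import *
from tgt import *
d,_=load("wrist",10); o=d["obs"]; c=cam(d,o); D=DR(YAW)
kk=lambda u,v:(210+u/4,90+v/2.5)
f=lambda u,h:np.round(D.T@(onplane(c,*u,O+D@[0,0,h],D[:,2])-O),1)
print("P3",[f(kk(*u),36).tolist() for u in [(172,170),(180,248),(437,168),(437,192)]])
print("P2 flat",f(kk(167,150),36),f(kk(437,150),36))
M=R.from_rotvec(o["tcp_rot"]).as_matrix(); T=np.array(o["tool_pos"])
g=lambda u,zt:np.round(M.T@(onplane(c,*u,T+M@[0,0,zt],M[:,2])-T),1)
print("held tf ts nf ns", [g(kk(*u),165).tolist() for u in [(617,488),(617,385),(243,490),(243,463)]])
E
python3 tgt.py -1 -70 34
```

```text
P3 [[-23.1, -34.3, 36.0], [-23.0, -55.6, 36.0], [20.6, -34.0, 36.0], [20.6, -40.4, 36.0]]
P2 flat [-23.6 -29.   36. ] [ 20.7 -29.2  36. ]
held tf ts nf ns [[-7.3, 22.2, 165.0], [13.7, 21.4, 165.0], [-7.7, -21.8, 165.0], [-2.0, -21.6, 165.0]]
TCP tgt [445.6 125.9 214. ] shift cm [ 2.14 -0.22 -7.85] turn deg [-0.09 -0.13  0.33] clock 14.5 F [-0.3 -0.5 -0.3] op 43.9
```

```bash
python3 -m creep '[[0.4,0.1,-3,0,0,0.2,1],[0.85,0.05,-5.6,0,0,0.3,1],[1.5,-0.1,-6.7,0,0,0.3,1],[2.1,-0.22,-7.8,0,0,0.3,1],[2.1,-0.22,-7.8,0,0,0.3,1]]'; python3 -m creep '[[0,0,0,0,0,0,1],[0,0,0,0,0,0,1]]';python3 tgt.py -1 -70 31.3
```

```text
clock: 15.12
tool_pos: [445.1, 125.6, 213.6]
tcp_rot: [2.116, 1.677, 0.446]
wrist_force: [-0.3, 0.2, 0.3]
opening: 43.9
clock: 15.38
tool_pos: [444.9, 126.3, 214.3]
tcp_rot: [2.114, 1.677, 0.448]
wrist_force: [-0.1, 0.7, -0.1]
opening: 44.0
TCP tgt [446.9 125.6 211.7] shift cm [ 0.2  -0.07 -0.26] turn deg [-0.08 -0.13 -0.02] clock 15.375 F [-0.1  0.7 -0.1] op 44.0
```

```bash
python3 -m creep '[[0.1,-0.03,-0.12,0,0,0,1],[0.18,-0.06,-0.22,0,0,0,1],[0.18,-0.06,-0.22,0,0,0,1],[0.18,-0.06,-0.22,0,0,0,1]]'; python3 tgt.py -1 -70 30.5; python3 -m creep '[[0.02,0,-0.03,0,0,0,1],[0.02,0,-0.03,0,0,0,1]]'; python3 tgt.py -1 -70 30.5;
```

```text
clock: 15.88
tool_pos: [446.5, 125.7, 211.3]
tcp_rot: [2.115, 1.678, 0.447]
wrist_force: [-0.4, 0.6, -0.3]
opening: 43.9
TCP tgt [447.3 125.5 211. ] shift cm [ 0.08 -0.03 -0.03] turn deg [-0.08 -0.21 -0.04] clock 15.875 F [-0.4  0.6 -0.3] op 43.9
clock: 16.12
tool_pos: [446.6, 125.7, 211.1]
tcp_rot: [2.115, 1.678, 0.446]
wrist_force: [-2.7, -0.6, 2.5]
opening: 43.9
TCP tgt [447.3 125.5 211. ] shift cm [ 0.07 -0.03 -0.01] turn deg [-0.07 -0.22 -0.03] clock 16.125 F [-2.7 -0.6  2.5] op 43.9
```

```bash
python3 -m creep '[[-0.005,0,0.01,0,0,0,1],[-0.005,0,0.01,0,0,0,0.7],[0,0,0.01,0,0,0,-0.1],[0,0,0.01,0,0,0,-0.1],[0,0,0.01,0,0,0,-0.1]]'; python3 tgt.py -1 -70 31;python3 -m creep '[[0,0,0,0,0,0,-0.3],[0,0,0,0,0,0,-0.3],[-0.3,0.06,0.5,0,0,0,-0.3],[-1.5,0.35,2.6,0,0,0,-0.3],[-3,0.7,5.2,0,0,0,-0.3]]'; python3 -m creep '[[0,0,0,0,0,0,0],[0,0,0,0,0,0,0]]'; python3 - <<'E'
from h import *
s,o=snap("wrist",11)
cv2.imwrite("pics/z12.png",cv2.resize(s["image"][90:330,210:410],None,fx=4,fy=2.5,interpolation=cv2.INTER_CUBIC))
E
```

```text
clock: 16.75
tool_pos: [446.8, 125.7, 211.2]
tcp_rot: [2.115, 1.678, 0.447]
wrist_force: [-0.2, -0.4, -0.2]
opening: 50.7
TCP tgt [447.  125.5 211.4] shift cm [ 0.02 -0.02  0.03] turn deg [-0.08 -0.19 -0.04] clock 16.75 F [-0.2 -0.4 -0.2] op 50.7
clock: 17.38
tool_pos: [416.1, 132.7, 263.6]
tcp_rot: [2.116, 1.679, 0.446]
wrist_force: [0.3, -0.6, 0.3]
opening: 59.6
clock: 17.62
tool_pos: [416.7, 132.6, 262.7]
tcp_rot: [2.115, 1.679, 0.446]
wrist_force: [-0.1, 0.8, 0.2]
opening: 46.0
```

View pics/z12.png

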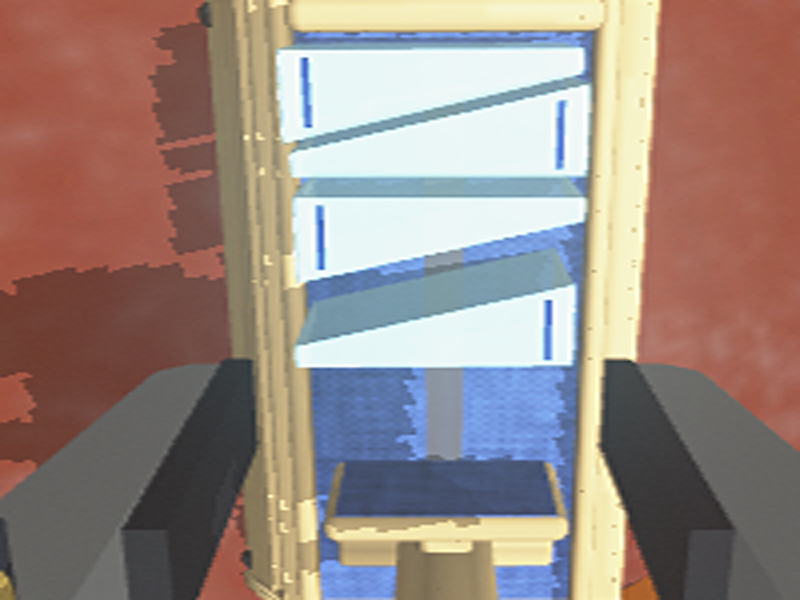

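```bash
python3 tgt.py 0 -149 95; python3 tgt.py 0 -149 40
```

```text
TCP tgt [398.7  55.7 267.4] shift cm [-1.79 -7.69  0.51] turn deg [-0.07 -0.29 -0.03] clock 17.675 F [ 0.4 -0.2 -0.5] op 45.8
TCP tgt [425.5  49.4 219.7] shift cm [ 0.89 -8.32 -4.25] turn deg [-0.07 -0.29 -0.03] clock 17.675 F [ 0.4 -0.2 -0.5] op 45.8
```

```bash
python3 -m creep '[[-0.9,-4,0.5,0,0,0,0],[-1.8,-7.7,0.5,0,-0.3,0,0],[-1.8,-7.7,0.5,0,-0.3,0,0],[-1.8,-7.7,0.5,0,-0.3,0,0]]'; python3 tgt.py 0 -149 95; python3 - <<'E'
from h import *
s,o=snap("wrist",12)
cv2.imwrite("pics/z13.png",cv2.resize(s["image"][90:330,210:410],None,fx=4,fy=2.5,interpolation=cv2.INTER_CUBIC))
E
```

```text
clock: 18.18
tool_pos: [398.8, 55.8, 267.5]
tcp_rot: [2.113, 1.675, 0.451]
wrist_force: [0.8, 0.3, 0.3]
opening: 46.0
TCP tgt [398.7  55.7 267.4] shift cm [-0.   -0.01 -0.02] turn deg [-0.09  0.02  0.01] clock 18.175 F [0.8 0.3 0.3] op 46.0
```

View pics/z13.png

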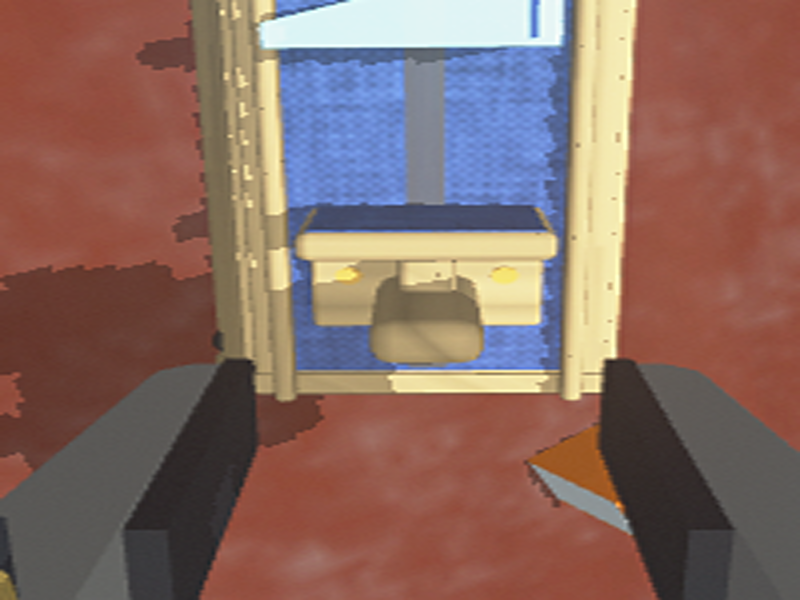

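```bash
python3 - <<'E'
from h import *
from tgt import *
d,_=load("wrist",12); o=d["obs"]; c=cam(d,o); D=DR(YAW)
kk=lambda u,v:(210+u/4,90+v/2.5)
f=lambda u,h:np.round(D.T@(onplane(c,*u,O+D@[0,0,h],D[:,2])-O),1)
print("tab",f(kk(372,335),47),f(kk(484,335),47),f(kk(428,308),47),f(kk(428,363),47))
print("face",f(kk(430,233),34),"P4 flat",f(kk(400,47),36))
E
python3 tgt.py 0 -149 40
```

```text
tab [  -8.4 -145.7   47. ] [   8.8 -145.7   47. ] [   0.2 -138.7   47. ] [   0.2 -153.1   47. ]
face [   0.6 -123.3   34. ] P4 flat [ -3.8 -77.8  36. ]
TCP tgt [425.5  49.4 219.7] shift cm [ 2.67 -0.67 -4.79] turn deg [-0.09  0.03 -0.06] clock 18.225 F [-0.3 -0.2  0.4] op 45.9
```

```bash
python3 -m creep '[[1.2,-0.3,-2.2,0,0,0,0],[2.0,-0.45,-3.8,0,0,0,0],[2.55,-0.6,-4.6,0,0,0,0],[2.55,-0.6,-4.6,0,0,0,0]]'; python3 tgt.py 0 -148 42; python3 -m creep '[[0,0,0,0,0,0,0.4],[0,0,0,0,0,0,0.7],[0,0,0,0,0,0,0.7],[0,0,0,0,0,0,0.7],[0,0,0,0,0,0,0.7]]' 6; python3 tgt.py 0 -148 42
```

```text
clock: 18.73
tool_pos: [424.3, 50.2, 221.6]
tcp_rot: [2.112, 1.678, 0.451]
wrist_force: [-0.1, 0.7, -0.0]
opening: 45.7
TCP tgt [424.8  50.6 221.5] shift cm [ 0.05  0.04 -0.01] turn deg [-0.09 -0.   -0.09] clock 18.725 F [-0.1  0.7 -0. ] op 45.7
clock: 19.35
tool_pos: [423.9, 49.8, 222.3]
tcp_rot: [2.112, 1.676, 0.451]
wrist_force: [-5.0, 1.1, 6.2]
opening: 18.0
TCP tgt [424.8  50.6 221.5] shift cm [ 0.08  0.08 -0.08] turn deg [-0.08  0.05 -0.05] clock 19.35 F [-5.   1.1  6.2] op 18.0
```

```bash
python3 -m creep '[[-0.06,0.01,0.1,0,0,0,0.7],[-0.06,0.01,0.1,0,0,0,0.7]]'; python3 tgt.py 0 -148 42; python3 -m creep '[[0,0,0,0,0,0,0.7],[0,0,0,0,0,0,0.7]]'; python3 tgt.py 0 -148 42
```

```text
clock: 19.6
tool_pos: [423.4, 49.8, 222.9]
tcp_rot: [2.112, 1.676, 0.452]
wrist_force: [2.1, 0.6, -4.4]
opening: 17.6
TCP tgt [424.8  50.6 221.5] shift cm [ 0.13  0.08 -0.14] turn deg [-0.09  0.07 -0.03] clock 19.6 F [ 2.1  0.6 -4.4] op 17.6
clock: 19.85
tool_pos: [423.5, 49.8, 222.9]
tcp_rot: [2.112, 1.676, 0.451]
wrist_force: [3.0, 0.1, -5.5]
opening: 17.8
TCP tgt [424.8  50.6 221.5] shift cm [ 0.13  0.08 -0.14] turn deg [-0.08  0.06 -0.03] clock 19.85 F [ 3.   0.1 -5.5] op 17.8
```

```bash
python3 -m creep '[[0.03,-0.005,-0.05,0,0,0,0.7],[0.2,0.77,-0.05,0,0,0,0.7],[0.48,1.94,-0.05,0,0,0,0.7],[0.71,2.92,-0.05,0,0,0,0.7],[0.94,3.9,-0.05,0,0,0,0.7]]';  python3 -m creep '[[0,0,0,0,0,0,0.7],[0,0,0,0,0,0,0.7]]';python3 tgt.py 0 -108 42; python3 - <<'E'
from h import *
s,o=snap("wrist",13)
cv2.imwrite("pics/z14.png",cv2.resize(s["image"][90:330,210:410],None,fx=4,fy=2.5,interpolation=cv2.INTER_CUBIC))
E
```

```text
clock: 20.48
tool_pos: [432.7, 89.1, 222.7]
tcp_rot: [2.112, 1.676, 0.45]
wrist_force: [-7.3, 0.2, 4.8]
opening: 17.5
clock: 20.72
tool_pos: [432.7, 89.3, 222.7]
tcp_rot: [2.112, 1.677, 0.451]
wrist_force: [-4.9, 3.8, 3.1]
opening: 18.1
TCP tgt [433.9  89.6 221.5] shift cm [ 0.12  0.03 -0.12] turn deg [-0.09  0.04 -0.06] clock 20.725 F [-4.9  3.8  3.1] op 18.1
```

View pics/z14.png

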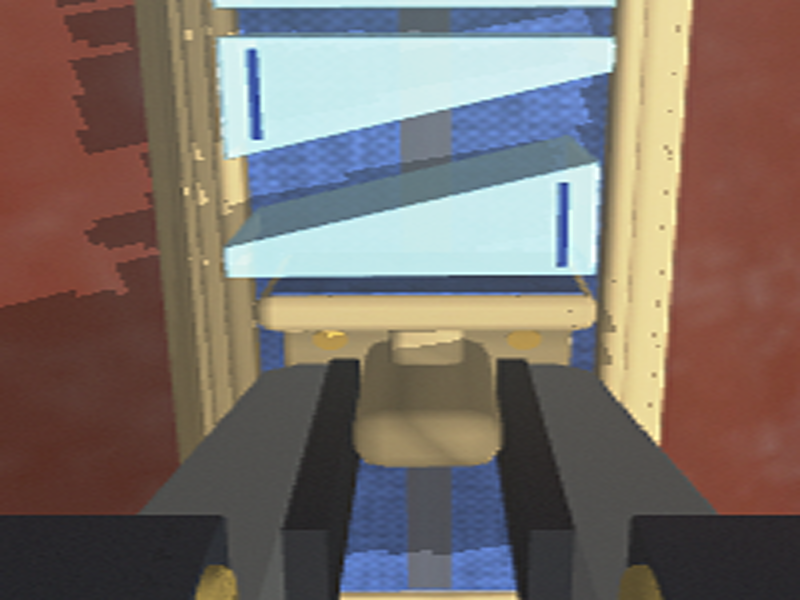

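```bash
python3 -m creep '[[0.02,0.2,0.035,0,0,0,0.7],[0.07,0.4,0.035,0,0,0,0.7],[0.12,0.59,0.035,0,0,0,0.7],[0.16,0.78,0.035,0,0,0,0.7],[0.21,0.97,0.035,0,0,0,0.7]]';  python3 -m creep '[[0.045,0.195,0,0,0,0,0.7],[0.09,0.39,0,0,0,0,0.7],[0.135,0.585,0,0,0,0,0.7]]'; python3 tgt.py 0 -92 42; python3 - <<'E'
from h import *
s,o=snap("wrist",14)
cv2.imwrite("pics/z15.png",cv2.resize(s["image"][30:330,190:430],None,fx=3.3,fy=2,interpolation=cv2.INTER_CUBIC))
E
```

```text
clock: 21.4
tool_pos: [434.8, 98.7, 222.7]
tcp_rot: [2.112, 1.676, 0.451]
wrist_force: [-5.4, -1.0, 0.1]
opening: 18.1
clock: 21.78
tool_pos: [436.2, 104.5, 222.8]
tcp_rot: [2.112, 1.676, 0.451]
wrist_force: [-6.5, -1.4, 0.9]
opening: 17.8
TCP tgt [437.5 105.2 221.5] shift cm [ 0.13  0.06 -0.13] turn deg [-0.07  0.03 -0.03] clock 21.775 F [-6.5 -1.4  0.9] op 17.8
```

View pics/z15.png

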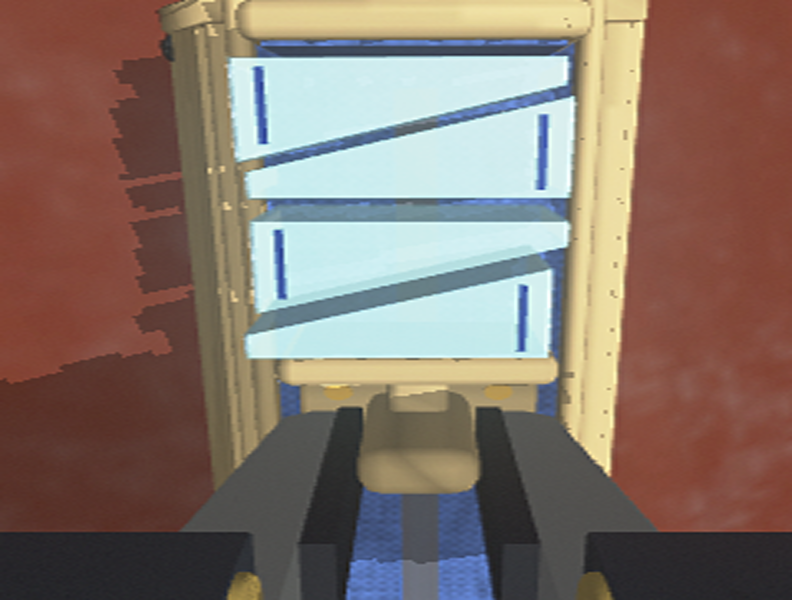

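```bash
python3 -m creep '[[0,0.1,-0.015,0,0,0,0.7],[0.02,0.2,-0.015,0,0,0,0.7],[0.045,0.3,-0.015,0,0,0,0.7],[0.07,0.395,-0.015,0,0,0,0.7],[0.09,0.49,-0.015,0,0,0,0.7]]';python3 -m creep '[[0.023,0.097,0,0,0,0,0.7],[0.046,0.195,0,0,0,0,0.7],[0.046,0.195,0,0,0,0,0.7]]'; python3 tgt.py 0 -82 42; python3 - <<'E'
from h import *
s,o=snap("wrist",15)
cv2.imwrite("pics/z16.png",cv2.resize(s["image"][30:330,190:430],None,fx=3.3,fy=2,interpolation=cv2.INTER_CUBIC))
E
```

```text
clock: 22.45
tool_pos: [437.2, 109.3, 222.7]
tcp_rot: [2.112, 1.676, 0.451]
wrist_force: [-4.5, -1.3, 0.7]
opening: 18.0
clock: 22.82
tool_pos: [437.7, 111.3, 222.7]
tcp_rot: [2.112, 1.676, 0.451]
wrist_force: [-5.3, -0.6, 0.4]
opening: 17.7
TCP tgt [439.8 114.9 221.5] shift cm [ 0.21  0.35 -0.13] turn deg [-0.08  0.06 -0.04] clock 22.825 F [-5.3 -0.6  0.4] op 17.7
```

View pics/z16.png

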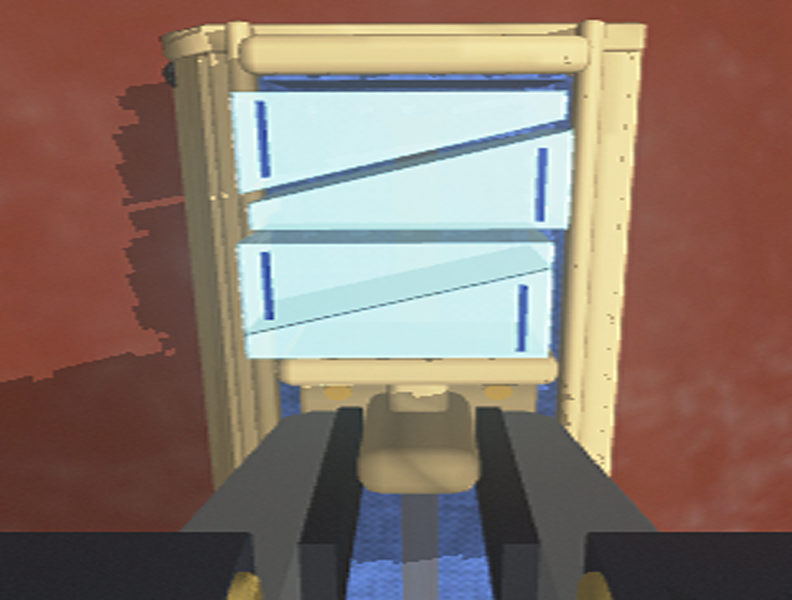

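```bash
python3 -m creep '[[0.01,0.05,0,0,0,0,0.7],[0.02,0.097,0,0,0,0,0.7],[0.034,0.146,0,0,0,0,0.7],[0.045,0.195,0,0,0,0,0.7],[0.045,0.195,0,0,0,0,0.7]]'; python3 tgt.py 0 -82 42; python3 - <<'E'
from h import *
s,o=snap("wrist",16)
cv2.imwrite("pics/z17.png",cv2.resize(s["image"][30:330,190:430],None,fx=3.3,fy=2,interpolation=cv2.INTER_CUBIC))
E
```

```text
clock: 23.5
tool_pos: [438.1, 113.2, 222.7]
tcp_rot: [2.112, 1.676, 0.451]
wrist_force: [-5.4, -1.3, 1.4]
opening: 17.9
TCP tgt [439.8 114.9 221.5] shift cm [ 0.17  0.17 -0.12] turn deg [-0.07  0.05 -0.03] clock 23.5 F [-5.4 -1.3  1.4] op 17.9
```

View pics/z17.png

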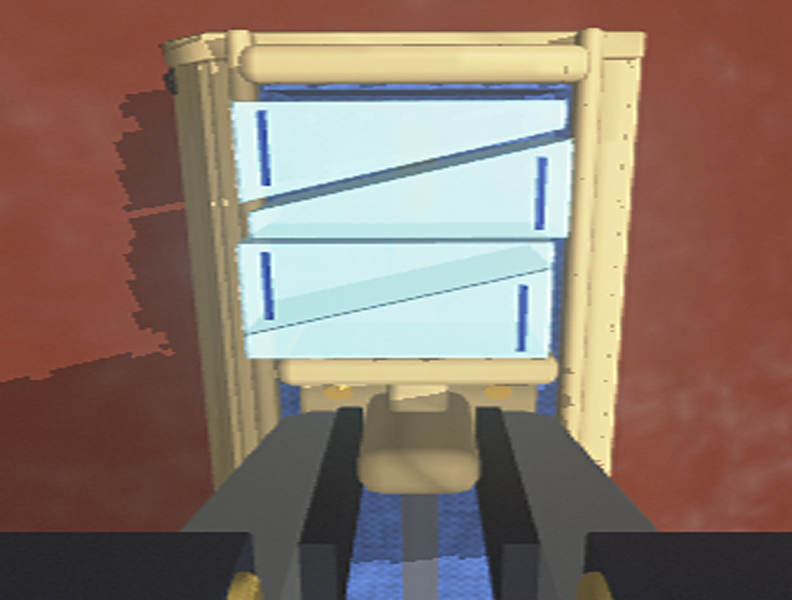

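```bash
for i in 1 2; do :; done; python3 -m creep '[[0.01,0.04,0,0,0,0,0.7],[0.02,0.08,0,0,0,0,0.7],[0.025,0.11,0,0,0,0,0.7]]'; python3 -m creep '[[0.01,0.04,0,0,0,0,0.7],[0.015,0.06,0,0,0,0,0.7],[0.015,0.06,0,0,0,0,0.7]]'; python3 tgt.py 0 -82 42; python3 - <<'E'
from h import *
s,o=snap("wrist",17)
cv2.imwrite("pics/z18.png",cv2.resize(s["image"][30:250,240:390],None,fx=5,fy=2.7,interpolation=cv2.INTER_CUBIC))
E
```

```text
clock: 23.92
tool_pos: [438.3, 114.3, 222.7]
tcp_rot: [2.112, 1.676, 0.451]
wrist_force: [-5.3, -1.3, 0.8]
opening: 17.9
clock: 24.3
tool_pos: [438.5, 114.9, 222.7]
tcp_rot: [2.112, 1.676, 0.451]
wrist_force: [-5.8, -1.4, 1.4]
opening: 18.2
TCP tgt [439.8 114.9 221.5] shift cm [ 0.13  0.   -0.12] turn deg [-0.06  0.04 -0.03] clock 24.3 F [-5.8 -1.4  1.4] op 18.2
```

View pics/z18.png

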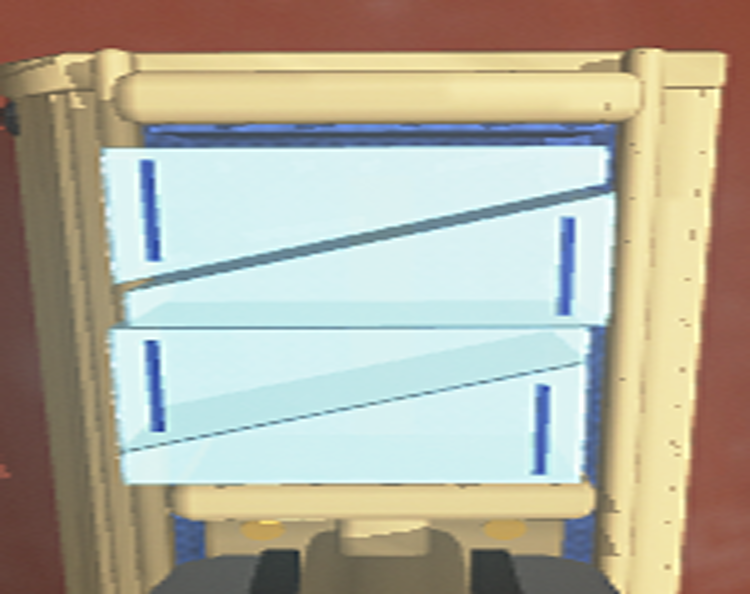

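```bash
for k in 1; do :; done; python3 -m creep '[[0.007,0.03,0,0,0,0,0.7],[0.014,0.06,0,0,0,0,0.7],[0.014,0.06,0,0,0,0,0.7]]'; python3 -m creep '[[0.007,0.03,0,0,0,0,0.7],[0.014,0.06,0,0,0,0,0.7],[0.014,0.06,0,0,0,0,0.7]]'; python3 tgt.py 0 -82 42; python3 - <<'E'
from h import *
s,o=snap("wrist",18)
cv2.imwrite("pics/z19.png",cv2.resize(s["image"][30:250,240:390],None,fx=5,fy=2.7,interpolation=cv2.INTER_CUBIC))
E
```

```text
clock: 24.72
tool_pos: [438.6, 115.5, 222.7]
tcp_rot: [2.112, 1.676, 0.451]
wrist_force: [-6.3, -1.9, 1.8]
opening: 17.9
clock: 25.1
tool_pos: [438.8, 116.1, 222.7]
tcp_rot: [2.112, 1.676, 0.451]
wrist_force: [-5.5, -1.5, 1.7]
opening: 17.7
TCP tgt [439.8 114.9 221.5] shift cm [ 0.1  -0.12 -0.13] turn deg [-0.07  0.04 -0.03] clock 25.1 F [-5.5 -1.5  1.7] op 17.7
```

View pics/z19.png

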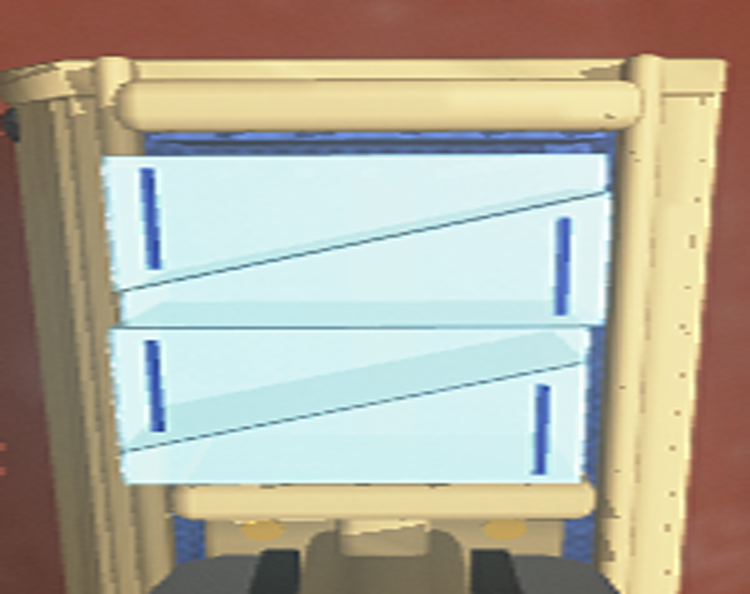

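```bash
python3 -m creep '[[0.007,0.03,0,0,0,0,0.7],[0.007,0.03,0,0,0,0,0.7]]'; python3 -m creep '[[0.007,0.03,0,0,0,0,0.7],[0.007,0.03,0,0,0,0,0.7]]'; python3 tgt.py 0 -82 42; python3 - <<'E'
from h import *
s,o=snap("wrist",19)
cv2.imwrite("pics/z20.png",cv2.resize(s["image"][30:120,240:390],None,fx=5,fy=5,interpolation=cv2.INTER_CUBIC))
E
```

```text
clock: 25.4
tool_pos: [438.8, 116.3, 222.7]
tcp_rot: [2.112, 1.676, 0.451]
wrist_force: [-6.3, -1.7, 2.3]
opening: 17.7
clock: 25.65
tool_pos: [438.9, 116.6, 222.7]
tcp_rot: [2.112, 1.676, 0.451]
wrist_force: [-7.2, -1.2, 1.4]
opening: 17.9
TCP tgt [439.8 114.9 221.5] shift cm [ 0.09 -0.17 -0.12] turn deg [-0.06  0.04 -0.02] clock 25.65 F [-7.2 -1.2  1.4] op 17.9
```

View pics/z20.png

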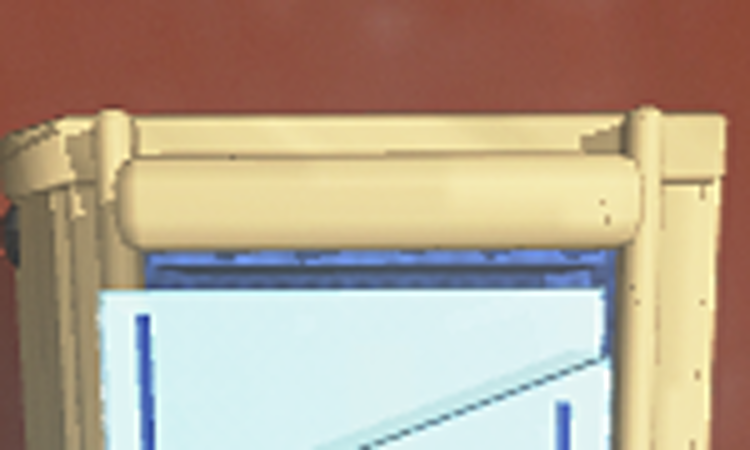

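```bash
python3 - <<'E'
from h import *
from tgt import *
d,_=load("wrist",19); o=d["obs"]; c=cam(d,o); D=DR(YAW)
kk=lambda u,v:(240+u/5,30+v/5)
f=lambda u,h:np.round(D.T@(onplane(c,*u,O+D@[0,0,h],D[:,2])-O),1)
print("P1 flat",f(kk(350,291),36),"felt edge dark",[f(kk(350,268),h) for h in (30,36,40)],[f(kk(350,250),h) for h in (30,36,40)])
print(np.round(D.T@(np.array(o["tool_pos"])-O),1))
E
python3 -m creep '[[0.007,0.03,0,0,0,0,0.7],[0.007,0.03,0,0,0,0,0.7]]'; python3 -m creep '[[0.007,0.03,0,0,0,0,0.7],[0.007,0.03,0,0,0,0,0.7]]'; python3 -m creep '[[0.007,0.03,0,0,0,0,0.7],[0.007,0.03,0,0,0,0,0.7]]'; python3 tgt.py 0 -82 42; python3 - <<'E'
from h import *
s,o=snap("wrist",20)
cv2.imwrite("pics/z21.png",cv2.resize(s["image"][30:120,240:390],None,fx=5,fy=5,interpolation=cv2.INTER_CUBIC))
E
```

```text
P1 flat [-3.4  1.1 36. ] felt edge dark [array([-3.5,  3.2, 30. ]), array([-3.4,  3. , 36. ]), array([-3.3,  2.8, 40. ])] [array([-3.5,  4.7, 30. ]), array([-3.4,  4.5, 36. ]), array([-3.3,  4.3, 40. ])]
[ -0.5 -80.5 214.7]
clock: 25.95
tool_pos: [439.0, 116.9, 222.7]
tcp_rot: [2.112, 1.676, 0.451]
wrist_force: [-6.1, -2.2, 1.1]
opening: 18.2
clock: 26.2
tool_pos: [439.0, 117.2, 222.7]
tcp_rot: [2.112, 1.676, 0.451]
wrist_force: [-6.5, -0.9, 1.1]
opening: 17.7
clock: 26.45
tool_pos: [439.1, 117.5, 222.7]
tcp_rot: [2.112, 1.676, 0.45]
wrist_force: [-5.8, -2.7, 1.2]
opening: 17.9
TCP tgt [439.8 114.9 221.5] shift cm [ 0.07 -0.26 -0.12] turn deg [-0.05  0.03 -0.02] clock 26.45 F [-5.8 -2.7  1.2] op 17.9
```

View pics/z21.png

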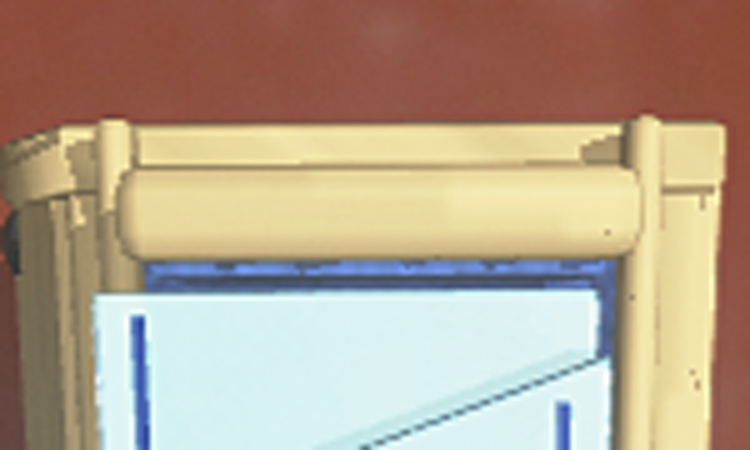

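```bash
for i in 1; do :; done; python3 -m creep '[[0.007,0.03,0,0,0,0,0.7],[0.007,0.03,0,0,0,0,0.7]]'; python3 -m creep '[[0.007,0.03,0,0,0,0,0.7],[0.007,0.03,0,0,0,0,0.7]]'; python3 -m creep '[[0.007,0.03,0,0,0,0,0.7],[0.007,0.03,0,0,0,0,0.7]]'; python3 tgt.py 0 -82 42; python3 - <<'E'
from h import *
s,o=snap("wrist",21)
cv2.imwrite("pics/z22.png",cv2.resize(s["image"][30:250,240:390],None,fx=5,fy=2.7,interpolation=cv2.INTER_CUBIC))
E
```

```text
clock: 26.75
tool_pos: [439.2, 117.8, 222.7]
tcp_rot: [2.112, 1.676, 0.45]
wrist_force: [-6.3, -2.8, 2.3]
opening: 17.8
clock: 27.0
tool_pos: [439.2, 118.1, 222.7]
tcp_rot: [2.112, 1.676, 0.45]
wrist_force: [-7.8, -3.0, 1.1]
opening: 17.7
clock: 27.25
tool_pos: [439.3, 118.4, 222.7]
tcp_rot: [2.112, 1.676, 0.45]
wrist_force: [-7.0, -2.9, 1.7]
opening: 18.0
TCP tgt [439.8 114.9 221.5] shift cm [ 0.05 -0.35 -0.13] turn deg [-0.05  0.03 -0.02] clock 27.25 F [-7.  -2.9  1.7] op 18.0
```

View pics/z22.png

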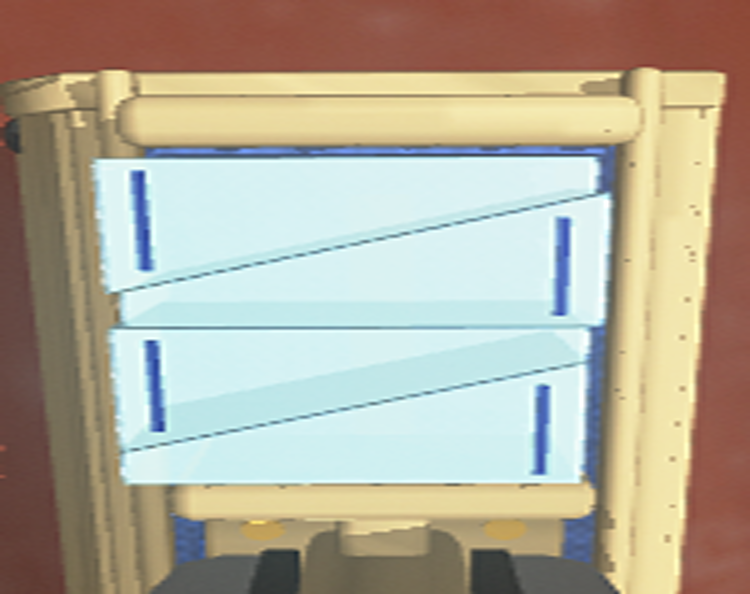

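```bash
python3 -m creep '[[0.006,0.025,0,0,0,0,0.7],[0.006,0.025,0,0,0,0,0.7]]'; python3 -m creep '[[0.006,0.025,0,0,0,0,0.7],[0.006,0.025,0,0,0,0,0.7]]';  python3 tgt.py 0 -82 42; python3 - <<'E'
from h import *
s,o=snap("wrist",22)
cv2.imwrite("pics/z23.png",cv2.resize(s["image"][30:120,240:390],None,fx=5,fy=5,interpolation=cv2.INTER_CUBIC))
E
```

```text
clock: 27.55
tool_pos: [439.4, 118.6, 222.7]
tcp_rot: [2.112, 1.676, 0.451]
wrist_force: [-7.3, -2.0, 1.9]
opening: 17.8
clock: 27.8
tool_pos: [439.4, 118.9, 222.8]
tcp_rot: [2.112, 1.676, 0.451]
wrist_force: [-6.8, -3.1, 2.3]
opening: 18.1
TCP tgt [439.8 114.9 221.5] shift cm [ 0.04 -0.4  -0.13] turn deg [-0.05  0.03 -0.02] clock 27.8 F [-6.8 -3.1  2.3] op 18.1
```

View pics/z23.png

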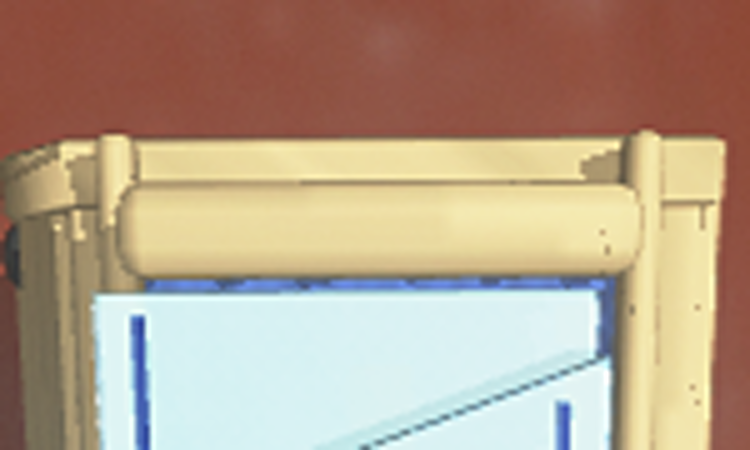

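```bash
python3 -m creep '[[0.005,0.02,0,0,0,0,0.7],[0.005,0.02,0,0,0,0,0.7]]'; python3 -m creep '[[0,0,0,0,0,0,0.7]]'; python3 -m creep '[[0.005,0.02,0,0,0,0,0.7],[0.005,0.02,0,0,0,0,0.7]]';  python3 -m creep '[[0,0,0,0,0,0,0.7]]'; python3 tgt.py 0 -82 42; python3 - <<'E'
from h import *
s,o=snap("wrist",23)
cv2.imwrite("pics/z24.png",cv2.resize(s["image"][30:120,240:390],None,fx=5,fy=5,interpolation=cv2.INTER_CUBIC))
E
```

```text
clock: 28.1
tool_pos: [439.5, 119.1, 222.7]
tcp_rot: [2.112, 1.676, 0.45]
wrist_force: [-6.1, -2.1, 2.2]
opening: 18.1
clock: 28.22
tool_pos: [439.5, 119.1, 222.8]
tcp_rot: [2.112, 1.676, 0.45]
wrist_force: [-7.0, -3.2, 1.9]
opening: 17.7
clock: 28.48
tool_pos: [439.5, 119.3, 222.7]
tcp_rot: [2.112, 1.676, 0.45]
wrist_force: [-6.9, -2.3, 2.3]
opening: 17.5
clock: 28.6
tool_pos: [439.5, 119.3, 222.7]
tcp_rot: [2.112, 1.676, 0.45]
wrist_force: [-6.9, -2.9, 2.3]
opening: 18.2
TCP tgt [439.8 114.9 221.5] shift cm [ 0.03 -0.44 -0.13] turn deg [-0.05  0.03 -0.02] clock 28.6 F [-6.9 -2.9  2.3] op 18.2
```

View pics/z24.png

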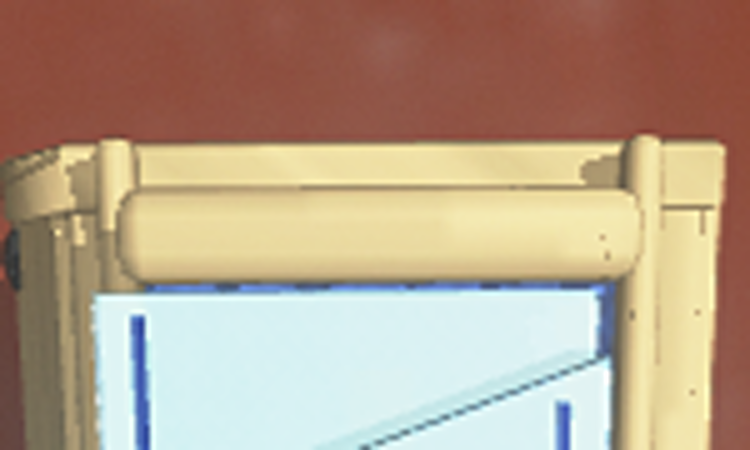

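```bash
python3 -m creep '[[0.005,0.02,0,0,0,0,0.7],[0.005,0.02,0,0,0,0,0.7],[0.005,0.02,0,0,0,0,0.7]]'|grep -E "pos|force"; python3 -m creep '[[0.005,0.02,0,0,0,0,0.7],[0.005,0.02,0,0,0,0,0.7],[0.005,0.02,0,0,0,0,0.7]]'|grep -E "pos|force"; python3 -m creep '[[0.005,0.02,0,0,0,0,0.7],[0.005,0.02,0,0,0,0,0.7],[0.005,0.02,0,0,0,0,0.7]]' |grep -E "pos|force"; python3 tgt.py 0 -82 42; python3 - <<'E'
from h import *
s,o=snap("wrist",24)
cv2.imwrite("pics/z25.png",cv2.resize(s["image"][30:120,240:390],None,fx=5,fy=5,interpolation=cv2.INTER_CUBIC))
E
```

```text
tool_pos: [439.6, 119.5, 222.7]
wrist_force: [-6.6, -2.6, 2.6]
tool_pos: [439.6, 119.7, 222.7]
wrist_force: [-6.4, -2.3, 1.8]
tool_pos: [439.7, 119.9, 222.7]
wrist_force: [-6.4, -2.1, 2.0]
TCP tgt [439.8 114.9 221.5] shift cm [ 0.01 -0.5  -0.13] turn deg [-0.05  0.03 -0.02] clock 29.775 F [-6.4 -2.1  2. ] op 17.9
```

View pics/z25.png

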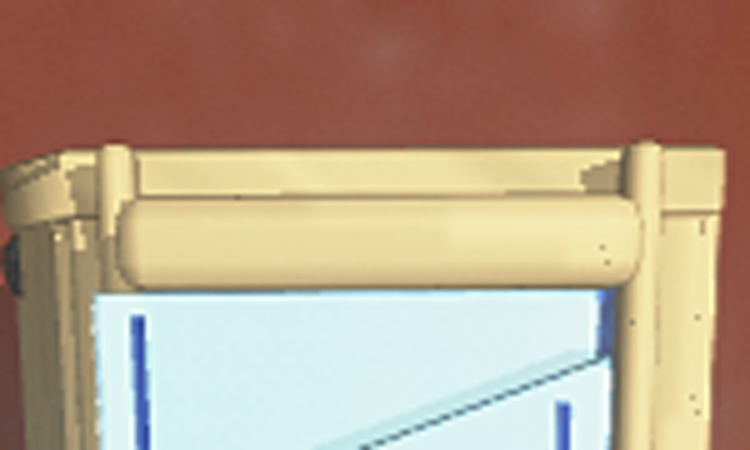

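```bash
python3 -m creep '[[0.004,0.015,0,0,0,0,0.7],[0.004,0.015,0,0,0,0,0.7],[0.004,0.015,0,0,0,0,0.7]]'|grep -E "pos|force"; python3 -m creep '[[0.004,0.015,0,0,0,0,0.7],[0.004,0.015,0,0,0,0,0.7],[0.004,0.015,0,0,0,0,0.7]]'|grep -E "pos|force"; python3 tgt.py 0 -82 42; python3 - <<'E'
from h import *
s,o=snap("wrist",25)
cv2.imwrite("pics/z26.png",cv2.resize(s["image"][30:120,240:390],None,fx=5,fy=5,interpolation=cv2.INTER_CUBIC))
E
```

```text
tool_pos: [439.7, 119.9, 222.7]
wrist_force: [-7.3, -2.8, 3.2]
tool_pos: [439.7, 120.0, 222.8]
wrist_force: [-8.3, -4.9, 3.1]
TCP tgt [439.8 114.9 221.5] shift cm [ 0.01 -0.51 -0.13] turn deg [-0.03  0.01 -0.01] clock 30.575 F [-8.3 -4.9  3.1] op 18.1
```

View pics/z26.png

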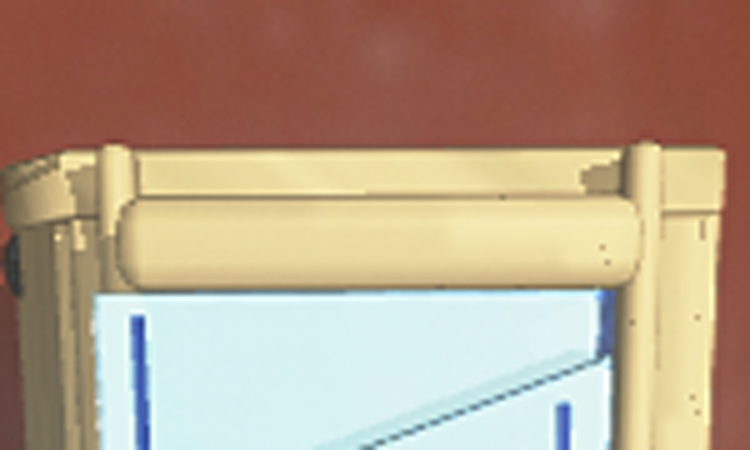

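```bash
python3 -m creep '[[-0.002,-0.01,0,0,0,0,0.7],[-0.002,-0.01,0,0,0,0,0.7]]'|grep -E "force"; python3 -m creep '[[0,0,0,0,0,0,0.4],[0,0,0,0,0,0,0.3],[0,0,0,0,0,0,0.2],[0,0,0,0,0,0,0.2]]'; python3 tgt.py 0 -82 42; python3 - <<'E'
from h import *
s,o=snap("wrist",26)
cv2.imwrite("pics/z27.png",cv2.resize(s["image"][30:250,240:390],None,fx=5,fy=2.7,interpolation=cv2.INTER_CUBIC))
E
```

```text
wrist_force: [-6.8, -3.1, 3.7]
clock: 31.38
tool_pos: [440.2, 120.2, 223.1]
tcp_rot: [2.111, 1.675, 0.453]
wrist_force: [-0.3, -0.1, 0.1]
opening: 36.6
TCP tgt [439.8 114.9 221.5] shift cm [-0.04 -0.53 -0.16] turn deg [-0.08  0.14 -0.04] clock 31.375 F [-0.3 -0.1  0.1] op 36.6
```

View pics/z27.png

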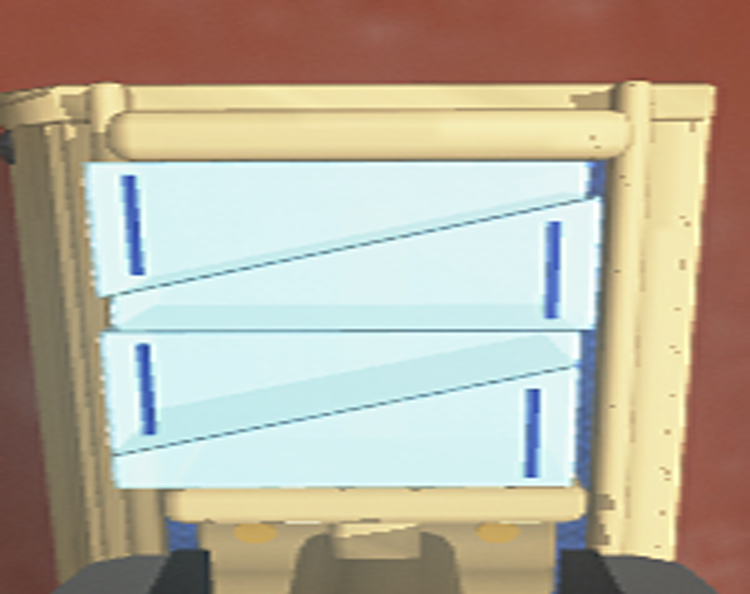

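```bash
python3 -m creep '[[-0.5,0.1,0.87,0,0,0,0.2],[-2,0.45,3.5,0,0,0,0.2],[-4,0.9,7,0,0,0,0.2],[-5.5,1.2,9.5,0,0,0,0.2],[-5.5,1.2,9.5,0,0,0,0.2]]'; python3 -m creep '[[0,-4,1,0,0,0,0],[0,-4,1,0,0,0,0],[0,-4,1,0,0,0,0]]';python3 - <<'E'
from h import *
s,o=snap("wrist",27); t,_=snap("top",27); r,_=snap("side",27)
cv2.imwrite("pics/z28.png",cv2.resize(s["image"][60:280,210:410],None,fx=3.6,fy=2.7,interpolation=cv2.INTER_CUBIC))
a=cv2.resize(r["image"][150:280,200:420],None,fx=3.6,fy=3.6,interpolation=cv2.INTER_CUBIC); cv2.imwrite("pics/z29.png",a)
# untouched objects: diff vs initial
for n,im in(("top",t["image"]),("side",r["image"])):
    _,b=load(n,0); print(n,im.shape)
cv2.imwrite("pics/top28.png",t["image"])
E
```

```text
clock: 32.05
tool_pos: [385.0, 132.5, 320.2]
tcp_rot: [2.108, 1.673, 0.459]
wrist_force: [0.0, -0.0, -0.4]
opening: 36.9
clock: 32.42
tool_pos: [384.9, 92.2, 326.8]
tcp_rot: [2.114, 1.675, 0.45]
wrist_force: [-0.3, -0.8, -0.9]
opening: 45.9
top (400, 640, 3)
side (400, 640, 3)
```

View pics/z28.png

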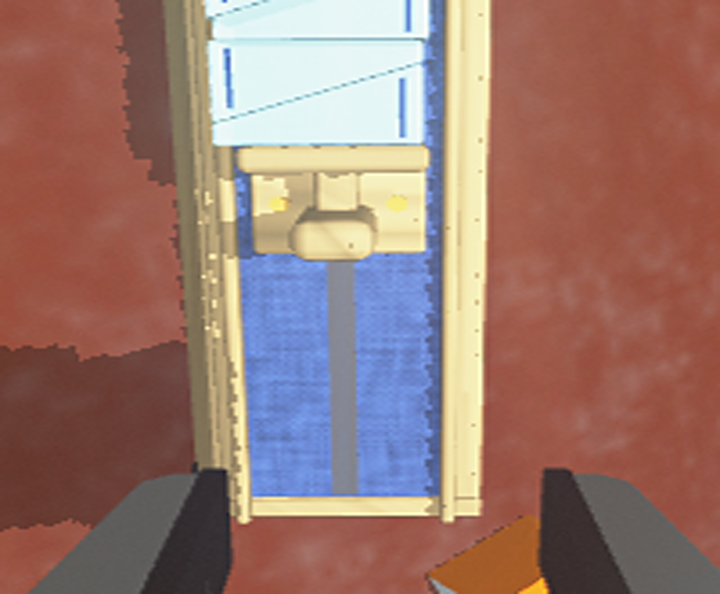

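View pics/z29.png

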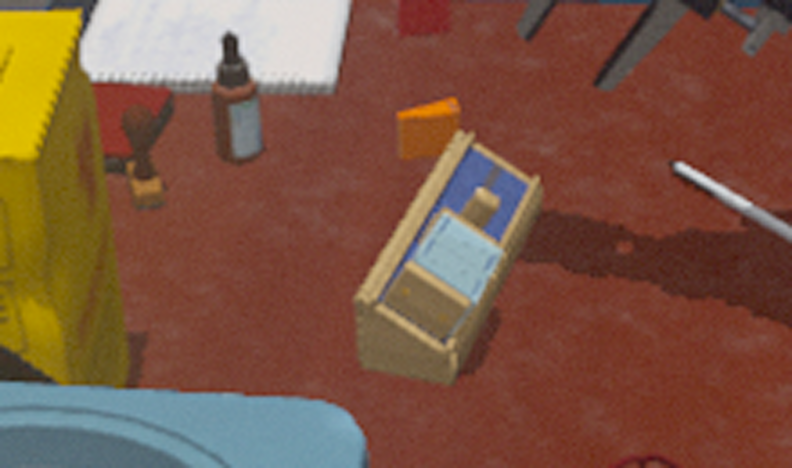

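View pics/top28.png

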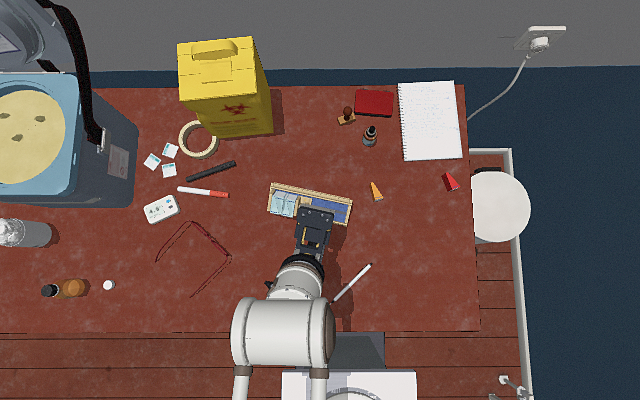

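```bash
python3 -c "
from station import robot
print(robot.job_done(), robot.get_obs()['clock'])"
```

```text
the job is handed in; nothing more can be done
the job is handed in; nothing more can be done
```

Both loose prisms are back in the rack, standing on the felt and turned alternately thick end to thin end. The follower is slid up so the row is closed. The job was handed in at about 32.6 s on the robot's clock, with the gripper well clear of the rack.

- **Forces:** I gripped both prisms at 6 N. Setting down gave about 8 N for prism 3 and 3.7 N for prism 4. I stopped the follower when the force along the row rose from about 3.5 N to 6.7 N, with prism 1 against the cheek and all four prisms touching, then eased off and released.
- **Last pictures:** they show no visible gaps in the row and the follower still against it. The spectacles, bottle, pen, register and look-alikes look unmoved by eye; I did not measure them.
- **What disagreed:**
    - My fitted deck origin turned out about 4 mm off along the row, because prism 1 did not start against the cheek, so I used contact force and pictures to finish closing the row.
    - The prisms are up to about 2 mm out of line with each other up and down the slope, but within the lips.
    - A steady 5 to 8 N sideways load acted on the gripped follower tab during the slide, and it went to zero on release.

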